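# Hang the cup under the hanger on the kitchen rail

### The arm

A 6-joint arm with a two-finger parallel gripper is mounted at the origin on the work surface. World frame = base frame: x ahead of the robot, y to its left, z up, the work surface at z = 0. Lengths are in m, angles in rad, forces in N, time in s.
With the tool pointing down it reaches from about 0.4 to 0.825 m from the base axis. Payload 7 kg.
Tool frame: the origin (TCP) lies at the very end of the fingers, on their centre line; the grasp point (between the pads) lies 19 mm behind it (arm.pinch_z is the distance from the TCP to the grasp point, in m); z points along the fingers, y is the direction in which the jaws open and shut (so a half turn about z gives the same grasp; the last joint's range is limited). The gripper opens to 88 mm and grips with 3 to 60 N. Pads are 19 mm wide; open, the fingers measure 130 mm over their backs; the gripper's body (78 mm by 193 mm) begins 47 mm behind the grasp point.
Start: joints at [0.288, 0.359, 0.012, 0, -1.224, -0.288], TCP at [0.675, -0, 0.193] pointing down, gripper open.
Joint ranges: [-3.07, 3.07], [-1.43, 2.12], [-1.02, 1.25], [-3.03, 1.67], [-3.05, -0], [-3.03, 3.03]. Speed limits (rad/s): [2.39, 2.39, 3.01, 3.14, 3.14, 3.14].

### API

Orientations are given as a unit quaternion [w, x, y, z].
In Python, from bench import arm, grab_frame, job gives the robot as it stands.
- The arm moves only by the tool carry_out, never from a script. Its argument "moves" is a list of rows, each an object with "dp": the shift along the world's x, y, z in mm, a list of three; "delta_rot": the turn, a rotation vector about the world's x, y, z in rad, a list of three; "fingers": the finger opening in mm, from 0 to 87.6. A call has 1 to 20 rows; each row shifts and turns the commanded pose from where the row before left it; what a row does not reach is not made up. A row lasts 1/10 s, in which the tool goes at most 50 mm and 8.59 degrees, less where a joint would pass 70% of its speed; a pose out of reach is approached as far as the arm can. A call is refused whole if a number of a shift passes 50 or a number of a turn 0.15, either way. A call with a gripper value outside its range is refused whole. The fingers move at their own pace and stop on an object; the grip force is fixed at half the most. Time passes only in rows, so rows that do not move let the fingers close. It gives the time, the measured TCP pose, the force and the opening at its end, in the units of the state.
- arm.observe(): the state, without advancing time (a new reading comes with each control period).
- grab_frame(name): name is "scene" or "side" or "wrist"; returns a dict with "color" (420x560x3 uint8, red, green, blue), "fx", "fy", "cx", "cy" (pixels), "world_from_camera" (4x4, takes a point from camera to world coordinates). Camera axes: x right, y down, z forward; pixel columns grow to the right and rows downward; lengths in m; the calibration is good to about 2 mm. A picture is of the moment at which its call begins. There is no depth.
- job.sign_off(): hands the job in, once; it reports no verdict.
The state is a dict: "clock": time; "joint_pos": joint angles; "dq": joint speeds; "tau": joint torques, N m; "position": TCP position; "tcp_rot": TCP orientation; "force": force on the tool from outside, world axes, zero at the start; "moment": the same for the moment, N m; "opening": finger opening in m.
Only numpy, scipy, OpenCV 4.12 (cv2) and the standard library are available. Lean on these libraries where they do the work, as an engineer would, in place of code of your own. Each camera call takes 0.05 s, during which the arm holds its last target.

### The job

Take the steel hanger out of the slotted rack and hook it over the crossbar of the rail stand so that it hangs there by itself. Then hang the steel hooked cup from the hanger's lower loop, so that the two hang freely at rest as a chain, clear of the counter. Do not disturb the bottle, the mug or the jar.

Things in the scene. Friction and masses are not known exactly. Their poses are not given: they have to be found in the camera images.
- rail: Fixed steel rail stand on a wooden foot (80 x 300 x 12 mm). Round posts of 16 mm diameter at y -130 and +130 mm carry a level round crossbar of 12 mm diameter along its y, axis 300 mm above the counter. Origin on the counter below the middle of the bar; +x points to the side away from the robot, z up.
- rail_top (a point): Middle of the crossbar, on its upper surface (306 mm above the counter); axes as rail.
- rack: Fixed wooden draining rack: foot 110 (x) x 120 (y) x 12 mm with six ribs along y, each 6 mm thick and 110 mm long, their tops 48 mm above the counter, leaving five slots 11 mm wide. The hanger stands in the middle slot at the start. Origin centre of its underside.
- hanger: Loose steel hanger, 142 mm tall, 0.16 to 0.26 kg, standing upright in the rack. Origin: centre of its underside, z up. Lower loop: rectangle of 9 mm round bar in its y-z plane at x 0, opening 55 mm wide (y), 58 mm high; lower bar z 0 to 9 mm, upper bar z 67 to 77 mm. Above it a grip, then a hook bent towards its own +x. Hangs within 0.15 rad of upright.
- hanger_grip (a point): Centre of the hanger's flat upright grip, at x -40, z 94 mm of its body; grip 26 mm wide (y), 7 mm thick (x), 40 mm high. Axes as hanger.
- hanger_crook (a point): Inner top of the hanger's hook (x 0, z 136.5 mm of its body), which lies on the crossbar's upper surface when hung. Strap 24 mm wide (y), 5 mm thick, rising from the grip's top over to x 0 (inner pocket x -15 to +15); its free tip ends pointing down at x +20, z 112 mm, so it drops over a bar from the grip's side. Axes as hanger.
- hanger_loop (a point): Middle of the upper surface of the lower bar of the hanger's loop (x 0, z 9 mm of its body). Axes as hanger.
- cup: Loose round steel cup with a hooked strap, 0.17 to 0.33 kg, 142 mm tall in all, standing on the counter. Origin: centre of its underside, z up. Cup 68 mm in diameter, 50 mm high; from its -x side a strap slopes out and up to an upright grip, then a hook bent towards its own +x, over the cup. Hangs within 0.2 rad of upright, its underside then about 40 mm above the counter.
- cup_grip (a point): Centre of the cup's flat upright grip, at x -75, z 94 mm of its body; grip 26 mm wide (y), 7 mm thick (x), 40 mm high. Axes as cup.
- cup_crook (a point): Inner top of the cup's hook (x 0, z 136.5 mm of its body), which lies on the upper surface of the loop's lower bar when hung. Strap 24 mm wide (y), 5 mm thick, rising from the grip's top over to x 0 (inner pocket x -15 to +15); its free tip ends pointing down at x +20, z 112 mm, so it drops over a bar from the grip's side. Axes as cup.
- bottle: Bystander: green plastic bottle, 60 mm diameter, 170 mm high, beside the rail. Origin centre of its underside.
- mug: Bystander: white mug, 80 mm diameter, 90 mm high, beside the rail. Origin centre of its underside.
- jar: Bystander: amber jar with steel lid, 72 mm diameter, 90 mm high, behind the rail. Origin centre of its underside.
Not all that is in view belongs to the job. What is shaped like the cup but pink is not meant.

How it is judged:
By the outcome, as a careful person would: the job done as asked, in the order asked, and still so for the second after the job is handed in, with the robot touching nothing.
It also fails if it takes over 70 s, if anything falls off the work surface, if the arm or the gripper's body presses on something with over 40 N, if the wrist force passes 120 N, or if a joint passes its speed limit or range.

## Working session

There is one attempt and no reset: what is moved stays moved. The work goes in short steps, Python scripts to look and compute and a tool call to move; the robot and the scene stay as the last step left them, time stands still between calls to the robot, and variables do not carry over. Pictures are saved under pics/ and viewed, and the job is handed in when it is done.

Besides the shell and the picture viewer there is one more tool, called after "Call:" in YAML: its name, and indented under it one key for each argument. carry_out: Moves the arm, as the interface text tells. Its arguments: {"type":"object","properties":{"moves":{"type":"array"}},"required":["moves"]}

```bash
mkdir -p pics; ls; python3 - <<'E'
from bench import arm, grab_frame, job
import cv2
print(arm.observe())
for n in ("scene","side","wrist"):
    f=grab_frame(n); cv2.imwrite(f"pics/a_{n}.png",f["color"][:,:,::-1]); print(n,f["fx"],f["cx"],f["cy"],f["world_from_camera"].round(3).tolist())
E
```

```text
pics
{'clock': 0.0, 'joint_pos': array([ 2.88072397e-01,  3.59308966e-01,  1.10571357e-02, -3.71702106e-04,
       -1.22410501e+00, -2.88130822e-01]), 'dq': array([-9.05207561e-05,  7.29178369e-04, -2.61264559e-03,  5.81429595e-04,
       -3.71764740e-05,  1.56307623e-03]), 'tau': array([-8.00930356e-04, -5.82726967e+01,  2.93058443e+01,  6.99745238e+00,
        6.93249181e-03, -2.06530804e-04]), 'position': array([ 6.74447937e-01, -4.43355641e-05,  1.92568492e-01]), 'tcp_rot': array([-6.02387879e-04, -7.07041146e-01,  7.07171959e-01,  5.25801346e-04]), 'force': array([-0.26125076, -0.23997342,  0.92382905]), 'moment': array([-0.02224098, -0.01246966,  0.00977616]), 'opening': 0.08735612154542519}
scene 436.02972349074383 288.1476431923475 209.96103091215403 [[0.507, 0.553, -0.661, 1.339], [0.862, -0.33, 0.385, -0.43], [-0.005, -0.765, -0.644, 1.062], [0.0, 0.0, 0.0, 1.0]]
side 407.9427640342986 273.0060984197946 209.1358617384005 [[0.724, -0.444, 0.528, -0.042], [-0.69, -0.477, 0.544, -0.492], [0.01, -0.758, -0.652, 0.863], [0.0, 0.0, 0.0, 1.0]]
wrist 301.3659909612189 279.9347128523311 205.13300390794097 [[-1.0, -0.001, -0.001, 0.675], [-0.001, 0.959, 0.285, -0.077], [0.001, 0.285, -0.959, 0.383], [0.0, 0.0, 0.0, 1.0]]
```

View pics/a_scene.png

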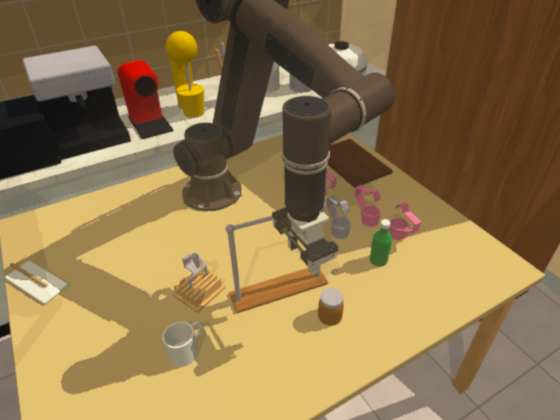

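View pics/a_side.png

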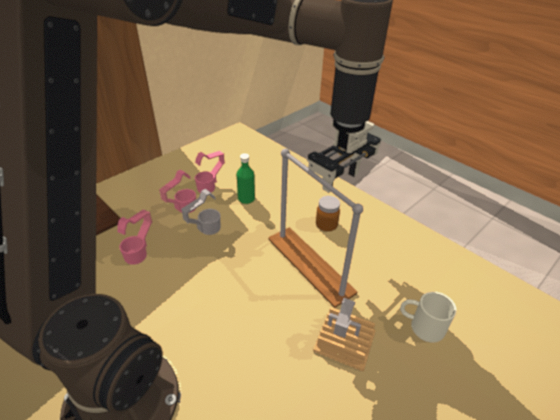

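View pics/a_wrist.png

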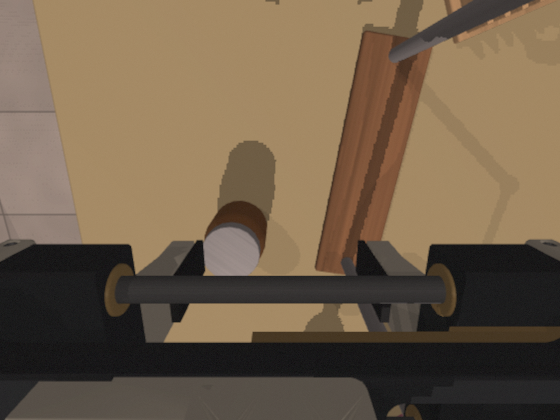

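The scene view shows the rail stand at (280,260), the hanger in its rack at (198,275), the mug (182,343), the jar (331,306) and the bottle (381,243). There is one steel cup at (340,222), with pink copies at (325,185), (368,205) and (405,222). I'll enlarge these.

```bash
cat > h.py <<'E'
import numpy as np, cv2
from bench import arm, grab_frame, job
def crop(f,x0,y0,x1,y1,s,name):
    im=f["color"][y0:y1,x0:x1,::-1]
    im=cv2.resize(im,None,fx=s,fy=s,interpolation=cv2.INTER_CUBIC)
    for x in range((x0+9)//10*10,x1,10):
        L=10 if x%50==0 else 4
        cv2.line(im,(int((x-x0)*s),0),(int((x-x0)*s),L),(0,0,255),1)
        if x%20==0: cv2.putText(im,str(x),(int((x-x0)*s)-8,20),0,0.35,(0,0,255),1)
    for y in range((y0+9)//10*10,y1,10):
        cv2.line(im,(0,int((y-y0)*s)),(6,int((y-y0)*s)),(0,0,255),1)
        if y%20==0: cv2.putText(im,str(y),(8,int((y-y0)*s)+4),0,0.35,(0,0,255),1)
    cv2.imwrite("pics/"+name,im)
import pickle,os
def cam(n,fresh=False):
    fn=f"cam_{n}.pkl"
    if fresh or not os.path.exists(fn):
        f=grab_frame(n); pickle.dump(f,open(fn,"wb"))
    return pickle.load(open(fn,"rb"))
def ray(f,u,v):
    d=np.array([(u-f["cx"])/f["fx"],(v-f["cy"])/f["fy"],1.]);W=np.array(f["world_from_camera"])
    d=W[:3,:3]@d; return W[:3,3],d/np.linalg.norm(d)
def onz(f,u,v,z):
    o,d=ray(f,u,v); return o+d*(z-o[2])/d[2]
def proj(f,p):
    W=np.array(f["world_from_camera"]); c=W[:3,:3].T@(np.asarray(p)-W[:3,3]); return np.array([f["fx"]*c[0]/c[2]+f["cx"],f["fy"]*c[1]/c[2]+f["cy"]])
def tri(obs):
    A=np.zeros((3,3));b=np.zeros(3)
    R=[ray(*o) for o in obs]
    for o,d in R:
        P=np.eye(3)-np.outer(d,d);A+=P;b+=P@o
    p=np.linalg.solve(A,b); return p,[np.linalg.norm((np.eye(3)-np.outer(d,d))@(p-o)) for o,d in R]
E
python3 - <<'E'
from h import *
s=cam("scene",1);d=cam("side",1)
crop(s,150,205,350,330,4,"b1.png")
crop(s,300,160,430,270,6,"b2.png")
crop(d,260,130,400,380,2.4,"b3.png")
crop(d,300,290,400,380,8,"b3b.png")
crop(d,110,140,270,270,5,"b4.png")
E
```

```text
(no output)
```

View pics/b1.png

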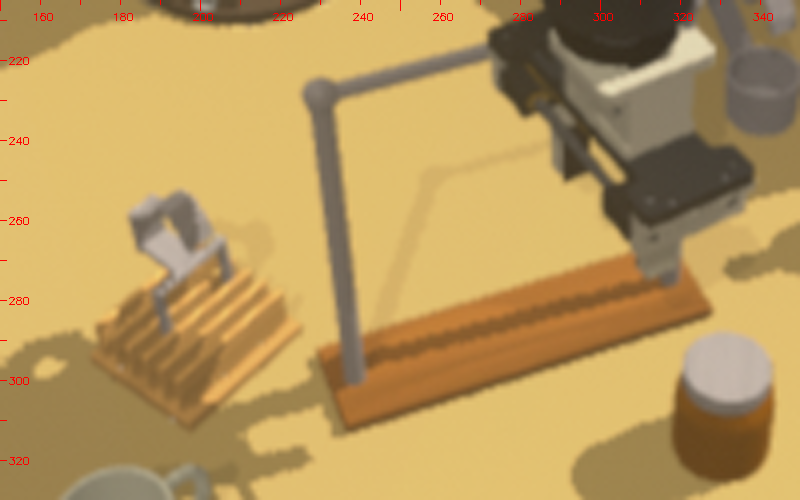

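View pics/b2.png

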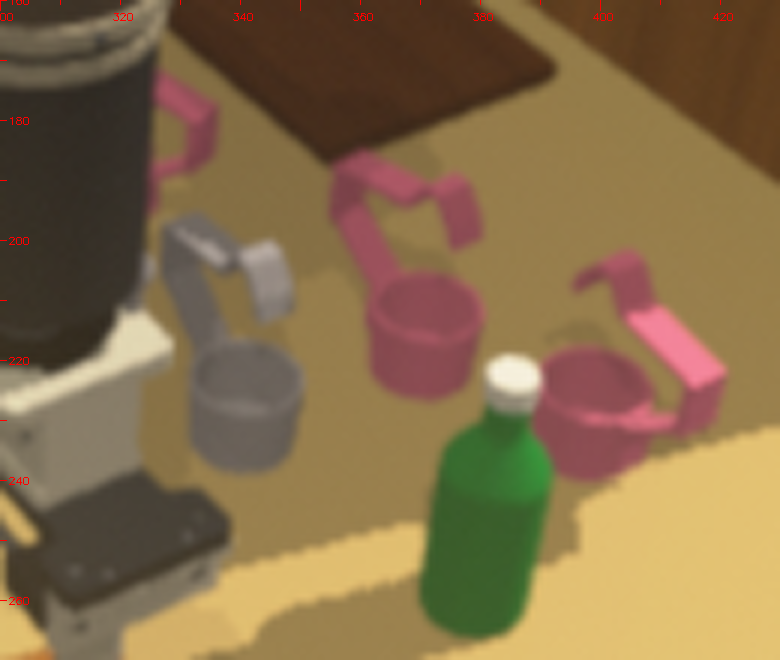

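View pics/b3.png

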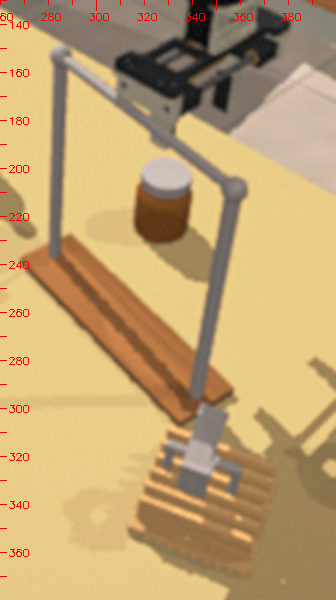

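View pics/b3b.png

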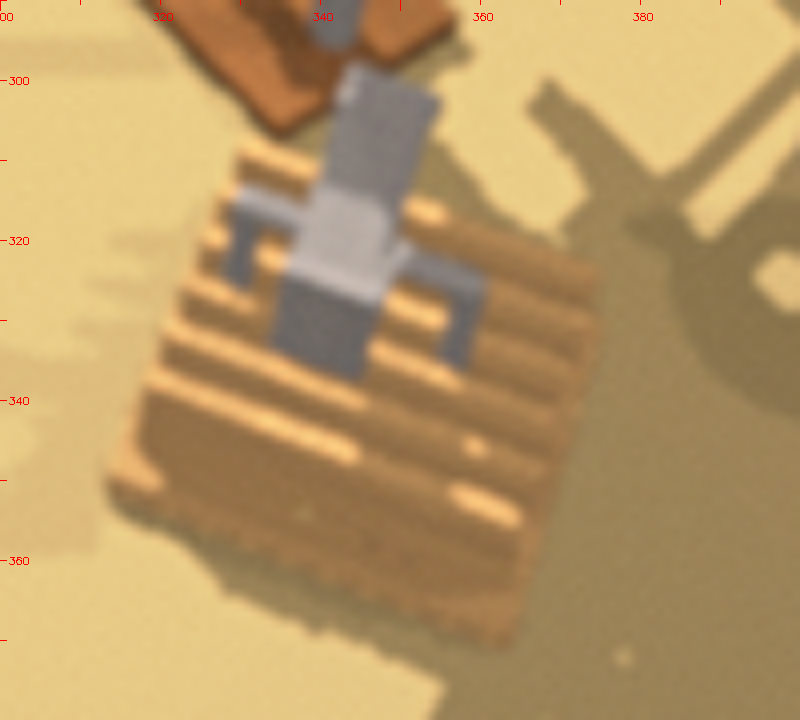

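View pics/b4.png

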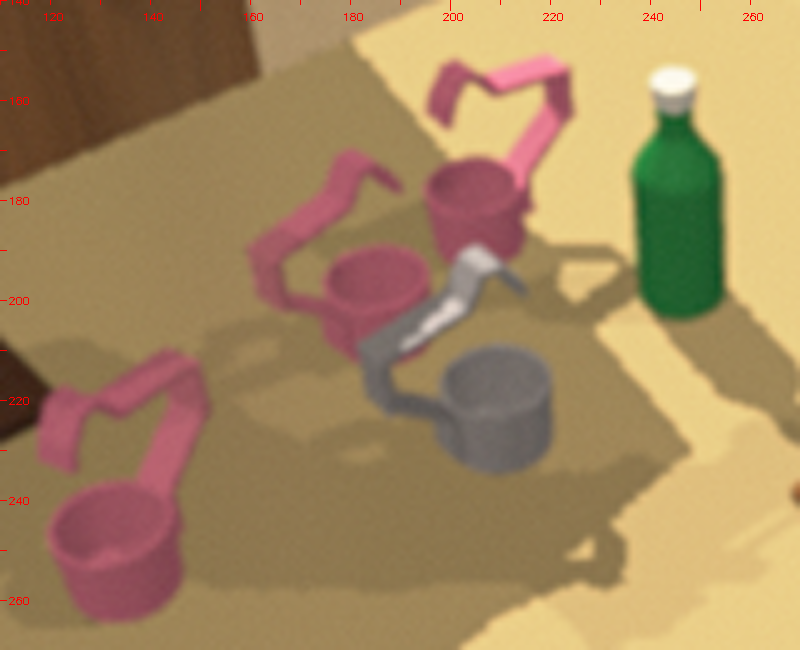

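The only steel cup-shaped item is at scene (340,222) and side (209,215). The items at (325,185), (368,205) and (405,222) are pink, so I rule them out. Next I'll fit poses by keypoints.

```bash
cat > m.py <<'E'
from h import *
from scipy.optimize import least_squares
def T(p,pose):
    x,y,a=pose; p=np.asarray(p,float); c,s=np.cos(a),np.sin(a)
    return np.array([x+c*p[0]-s*p[1],y+s*p[0]+c*p[1],p[2]])
def fit(obs,x0):
    r=lambda q:np.concatenate([proj(f,T(p,q))-uv for f,p,uv in obs])
    s=least_squares(r,x0,loss='soft_l1'); return s.x,r(s.x).reshape(-1,2)
E
python3 - <<'E'
from m import *
s=cam("scene");d=cam("side")
# yaw guess: posts
for n,(u,v) in {"near":(358,209),"far":(285,153)}.items(): print(n,onz(d,u,v,.3))
print("scene L",onz(s,230,228.3,.3))
X,Y=.04,.15
obs=[(d,(0,-.13,.3),(285,153)),(d,(0,.13,.3),(358,209))]
a,b=onz(d,358,209,.3),onz(d,285,153,.3)
# rail +y direction: +x away from robot
v=(a-b)[:2]; 
if True:
    yaw=np.arctan2(-v[0],v[1])  # y axis = (-sin,cos)
    print("yaw",yaw,"len",np.linalg.norm(v),(a+b)/2)
# foot corners on z=.012
for u,v in ((229.5,293),(236.8,312.5),(327.8,282.5)): print("s",onz(s,u,v,.012).round(4))
for u,v in ((268.3,239.6),(336.3,305.8),(357,291.7),(289,228)): print("d",onz(d,u,v,.012).round(4))
print("cup rim tri")
# cup: rim ellipse center z=.05
print(onz(s,340.8,223.5,.05),onz(d,208.6,215.8,.05))
print("grip",onz(d,186,216,.094))
print("rack", [onz(d,u,v,.048).round(3).tolist() for u,v in ((330,309),(374.5,322.5),(319,336.5),(365,355))])
print("rack foot", [onz(d,u,v,.012).round(3).tolist() for u,v in ((313,349),(362,369))])
print("jar",onz(s,332,300,.09),onz(d,328,204,.09),"bottle",onz(s,381.5,222,.17),"mug",onz(s,180,333,.09),onz(d,435,305,.09))
E
```

```text
near [ 0.54642514 -0.14458449  0.3       ]
far [0.58602706 0.11475646 0.3       ]
scene L [ 0.544328   -0.14049299  0.3       ]
yaw 2.990061073314351 len 0.26234717848447164 [ 0.5662261  -0.01491401  0.3       ]
s [ 0.5098 -0.1549  0.012 ]
s [ 0.5867 -0.1668  0.012 ]
s [0.6285 0.1263 0.012 ]
d [0.5423 0.1286 0.012 ]
d [ 0.5066 -0.1594  0.012 ]
d [ 0.58  -0.168  0.012]
d [0.6223 0.122  0.012 ]
cup rim tri
[0.45793006 0.29546573 0.05      ] [0.45444973 0.29623368 0.05      ]
grip [0.38041725 0.29633754 0.094     ]
rack [[0.465, -0.169, 0.048], [0.512, -0.264, 0.048], [0.39, -0.2, 0.048], [0.429, -0.299, 0.048]]
rack foot [[0.375, -0.199, 0.012], [0.418, -0.306, 0.012]]
jar [0.73934623 0.05932904 0.09      ] [0.71929052 0.05963383 0.09      ] bottle [0.62071085 0.32076265 0.17      ] mug [ 0.62595307 -0.34089229  0.09      ] [ 0.62329228 -0.34382975  0.09      ]
```

```bash
cat >> m.py <<'E'
def strap(gx,slope0):
    # centreline polyline x,z with half width y
    return [slope0,(gx,74),(gx,114),(-17.5,128),(-15,139),(12,139),(20,130),(20,112)]
def draw(im,f,poly,pose,w=12,dz=0,s=1,off=(0,0),col=(0,0,255)):
    for sg in (-1,1):
        pts=[(proj(f,T((x/1e3,sg*w/1e3,z/1e3+dz),pose))-off)*s for x,z in poly]
        cv2.polylines(im,[np.int32(pts)],False,col,1)
def draw3(im,f,P,pose,s,off,col=(0,255,0),dz=0):
    cv2.polylines(im,[np.int32([(proj(f,T((p[0]/1e3,p[1]/1e3,p[2]/1e3+dz),pose))-off)*s for p in P])],False,col,1)
E
python3 - <<'E'
from m import *
s=cam("scene");d=cam("side")
c=(0.449,-0.235)
for k,yaw in enumerate((0.40,0.40+np.pi)):
  ims=[]
  for f,(x0,y0,x1,y1),sc in ((s,(160,220,230,320),6),(d,(300,285,390,385),5)):
    im=cv2.resize(f["color"][y0:y1,x0:x1,::-1].copy(),None,fx=sc,fy=sc,interpolation=cv2.INTER_CUBIC)
    draw(im,f,strap(-40,(0,74)),(*c,yaw),dz=.012,s=sc,off=(x0,y0))
    draw3(im,f,[(0,-32,5),(0,32,5),(0,32,72),(0,-32,72),(0,-32,5)],(*c,yaw),sc,(x0,y0),dz=.012)
    draw3(im,f,[(-55,-60,12),(55,-60,12),(55,60,12),(-55,60,12),(-55,-60,12)],(*c,yaw),sc,(x0,y0),(255,0,0))
    ims.append(im)
  h=max(i.shape[0] for i in ims)
  ims=[cv2.copyMakeBorder(i,0,h-i.shape[0],0,0,0) for i in ims]
  cv2.imwrite(f"pics/c{k}.png",cv2.resize(np.hstack(ims),None,fx=.85,fy=.85))
E
```

```text
(no output)
```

View pics/c0.png

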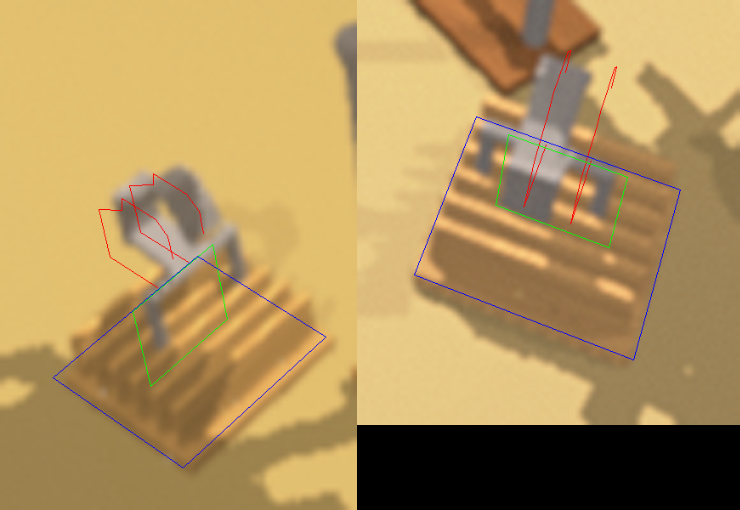

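View pics/c1.png

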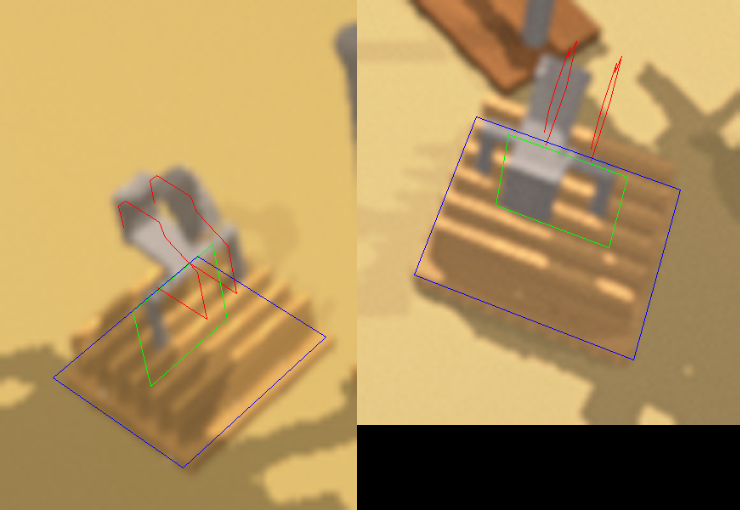

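```bash
python3 - <<'E'
from m import *
s=cam("scene");d=cam("side")
A=tri([(d,330.5,314.5),(s,206.3,264.5)]);B=tri([(d,360,325.5),(s,189.5,277.5)])
print(A,B)
v=(A[0]-B[0]);print(np.linalg.norm(v),np.arctan2(-v[0],v[1]))
c=(A[0]+B[0])/2
print(c)
yaw=np.arctan2(-v[0],v[1])
for k,(yaw,c) in enumerate(((yaw,c),(yaw+np.pi,c))):
  ims=[]
  for f,(x0,y0,x1,y1),sc in ((s,(160,220,230,320),6),(d,(300,285,390,385),5)):
    im=cv2.resize(f["color"][y0:y1,x0:x1,::-1].copy(),None,fx=sc,fy=sc,interpolation=cv2.INTER_CUBIC)
    draw(im,f,[(0,74),(-40,74),(-40,114),(-15,139),(15,139),(20,134),(20,112)],(*c[:2],yaw),dz=.012,s=sc,off=(x0,y0))
    draw3(im,f,[(0,-32,5),(0,32,5),(0,32,72),(0,-32,72),(0,-32,5)],(*c[:2],yaw),sc,(x0,y0),dz=.012)
    draw3(im,f,[(-55,-60,12),(55,-60,12),(55,60,12),(-55,60,12),(-55,-60,12)],(*c[:2],yaw),sc,(x0,y0),(255,0,0))
    ims.append(im)
  h=max(i.shape[0] for i in ims)
  ims=[cv2.copyMakeBorder(i,0,h-i.shape[0],0,0,0) for i in ims]
  cv2.imwrite(f"pics/d{k}.png",cv2.resize(np.hstack(ims),None,fx=.85,fy=.85))
E
```

```text
(array([ 0.43214419, -0.19129466,  0.08465395]), [np.float64(0.0025643016443247005), np.float64(0.002564301644324633)]) (array([ 0.45658611, -0.25446562,  0.08622217]), [np.float64(0.0030929246064862657), np.float64(0.0030929246064862687)])
0.06775277370060569 0.36917735936146767
[ 0.44436515 -0.22288014  0.08543806]
```

View pics/d0.png

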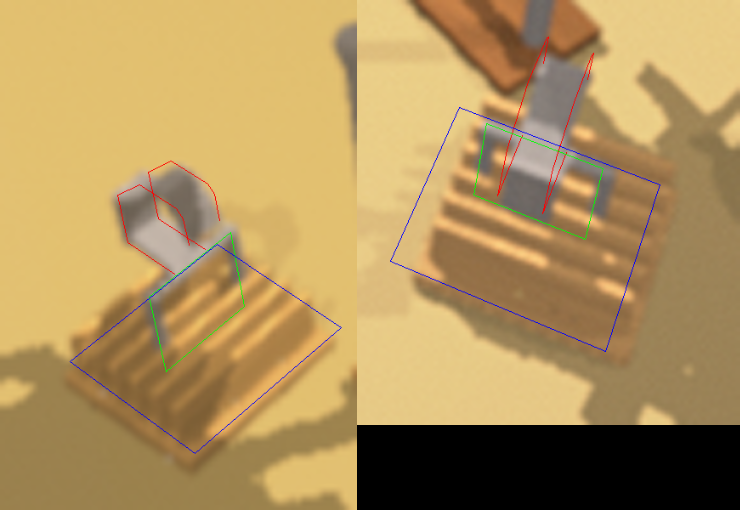

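View pics/d1.png

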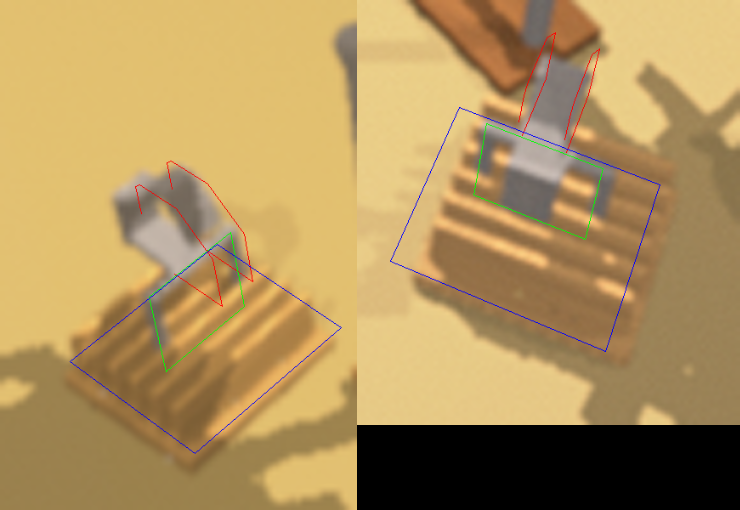

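```bash
python3 - <<'E'
from m import *
print([a for a in dir(arm) if a[0]!='_'], [a for a in dir(job) if a[0]!='_'])
s=cam("scene");d=cam("side")
pose=(0.4565,.296,0.0)
for k,pose in enumerate((pose,)):
  ims=[]
  for f,(x0,y0,x1,y1),sc in ((s,(310,180,370,250),7),(d,(170,180,230,250),7)):
    im=cv2.resize(f["color"][y0:y1,x0:x1,::-1].copy(),None,fx=sc,fy=sc,interpolation=cv2.INTER_CUBIC)
    draw(im,f,[(-34,40),(-75,74),(-75,114),(-15,139),(15,139),(20,134),(20,112)],pose,dz=0,s=sc,off=(x0,y0))
    t=np.linspace(0,6.283,40)
    for z in (0,50): draw3(im,f,[(34*np.cos(a),34*np.sin(a),z) for a in t],pose,sc,(x0,y0))
    ims.append(im)
  cv2.imwrite(f"pics/e{k}.png",cv2.resize(np.hstack(ims),None,fx=.9,fy=.9))
E
```

```text
['PlanningError', 'observe', 'pinch_z'] ['sign_off']
```

View pics/e0.png

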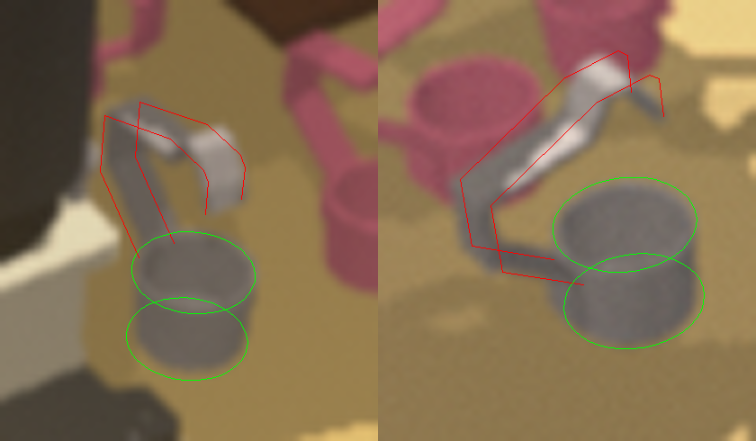

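Call:
carry_out:
  moves:
    - {"dp": [0,0,40],"delta_rot": [0,0,0],"fingers": 60}
    - {"dp": [0,0,40],"delta_rot": [0,0,0],"fingers": 60}
    - {"dp": [0,0,40],"delta_rot": [0,0,0],"fingers": 60}
    - {"dp": [0,0,40],"delta_rot": [0,0,0],"fingers": 60}
    - {"dp": [0,0,30],"delta_rot": [0,0,0],"fingers": 60}
    - {"dp": [-27,-24,0],"delta_rot": [0,0,-0.12],"fingers": 60}
    - {"dp": [-27,-24,0],"delta_rot": [0,0,-0.12],"fingers": 60}
    - {"dp": [-27,-24,0],"delta_rot": [0,0,-0.12],"fingers": 60}
    - {"dp": [-27,-24,0],"delta_rot": [0,0,-0.12],"fingers": 60}
    - {"dp": [-27,-24,0],"delta_rot": [0,0,-0.12],"fingers": 60}
    - {"dp": [-27,-24,0],"delta_rot": [0,0,-0.12],"fingers": 60}
    - {"dp": [-27,-24,0],"delta_rot": [0,0,-0.12],"fingers": 60}
    - {"dp": [-27,-24,0],"delta_rot": [0,0,-0.12],"fingers": 60}
    - {"dp": [-27,-24,-40],"delta_rot": [0,0,-0.12],"fingers": 60}
    - {"dp": [-24,-22,-40],"delta_rot": [0,0,-0.12],"fingers": 60}
    - {"dp": [0,0,-40],"delta_rot": [0,0,0],"fingers": 60}
    - {"dp": [0,0,0],"delta_rot": [0,0,0],"fingers": 60}

```text
clock: 1.95
position: [0.407, -0.235, 0.2632]
tcp_rot: [-0.003, -0.183, 0.983, 0.002]
force: [0.4, -0.7, 1.0]
opening: 0.0598
```

Call:
carry_out:
  moves:
    - {"dp": [0,0,0],"delta_rot": [0.054,-0.14,0],"fingers": 60}
    - {"dp": [0,0,0],"delta_rot": [0,0,0],"fingers": 60}

```text
clock: 2.15
position: [0.4106, -0.236, 0.2703]
tcp_rot: [0.077, -0.184, 0.98, 0.013]
force: [1.5, -0.5, 1.0]
opening: 0.06
```

```bash
python3 - <<'E'
from m import *
from scipy.spatial.transform import Rotation as R
o=arm.observe();q=o["tcp_rot"];M=R.from_quat(q[[1,2,3,0]]).as_matrix();print(o["position"],M.round(3).tolist(),o["joint_pos"].round(2))
f=cam("wrist",1);cv2.imwrite("pics/f_w.png",f["color"][:,:,::-1])
s=cam("scene",1);crop(s,150,200,350,350,4,"f_s.png")
E
```

```text
[ 0.41062238 -0.23597825  0.27034786] [[-0.92, -0.362, 0.146], [-0.358, 0.932, 0.054], [-0.156, -0.003, -0.988]] [-0.18 -0.09 -0.32 -0.09 -1.21 -0.99]
```

View pics/f_w.png

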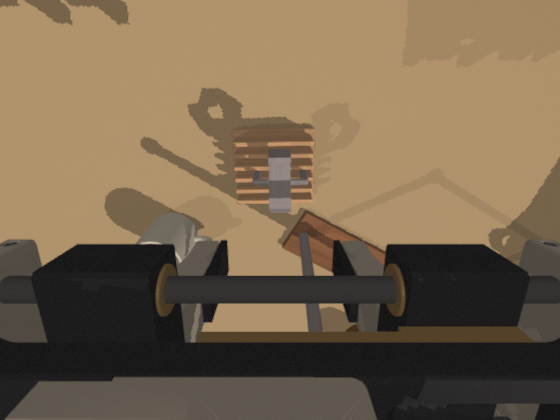

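View pics/f_s.png

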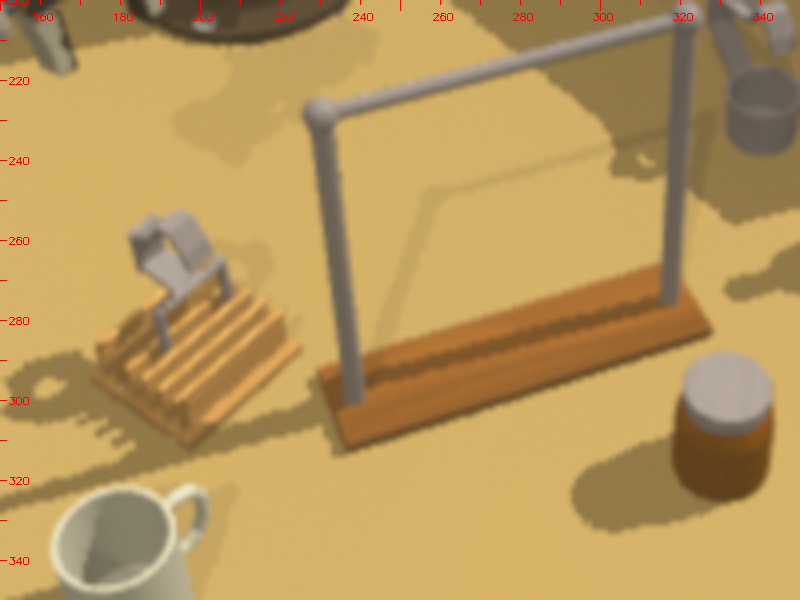

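```bash
python3 - <<'E'
from m import *
s=cam("scene");w=cam("wrist")
print("rail balls scene",onz(s,230,228.3,.3),onz(s,321.5,204.5,.3))
pose=(.4444,-.2229,.37)
x0,y0,x1,y1=220,110,340,230;sc=5
im=cv2.resize(w["color"][y0:y1,x0:x1,::-1].copy(),None,fx=sc,fy=sc,interpolation=cv2.INTER_CUBIC)
cv2.imwrite("pics/g0.png",im)
draw(im,w,[(-40,74),(-40,114),(-15,139),(15,139),(20,134),(20,112)],pose,dz=.012,s=sc,off=(x0,y0))
draw3(im,w,[(0,-32,5),(0,32,5),(0,32,72),(0,-32,72),(0,-32,5)],pose,sc,(x0,y0),dz=.012)
draw3(im,w,[(-55,-60,12),(55,-60,12),(55,60,12),(-55,60,12),(-55,-60,12)],pose,sc,(x0,y0),(255,0,0))
cv2.imwrite("pics/g1.png",im)
E
```

```text
rail balls scene [ 0.544328   -0.14049299  0.3       ] [0.58476852 0.11663972 0.3       ]
```

View pics/g1.png

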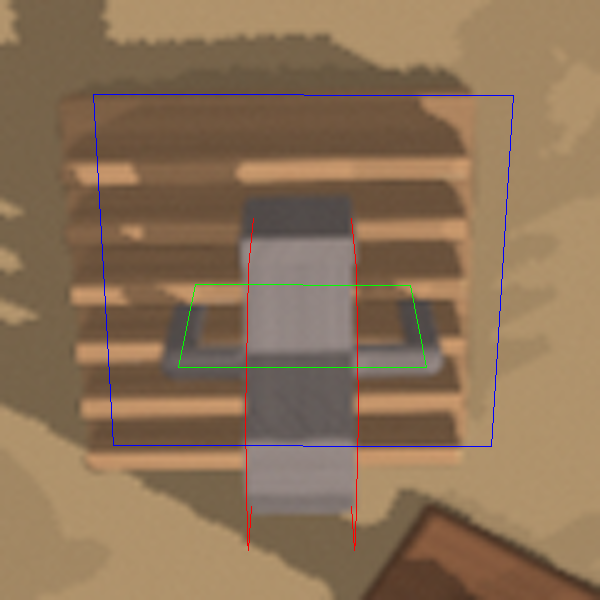

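View pics/g0.png

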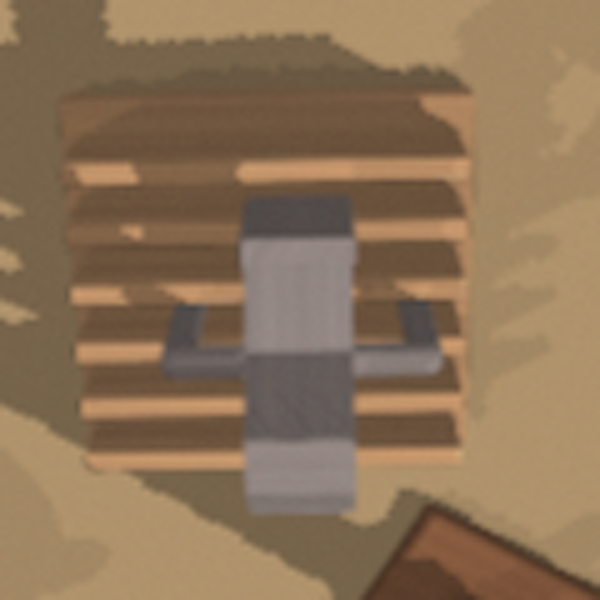

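```bash
python3 - <<'E'
from m import *
w=cam("wrist")
c,s_=np.cos(.37),np.sin(.37)
O=np.array([.4444,-.2229])
def loc(p): d=p[:2]-O; return np.array([c*d[0]+s_*d[1],-s_*d[0]+c*d[1]])*1e3
for n,u,v,z in (("grip top",279.6,110+239/5,.126),("grip bot",279.6,110+197/5,.086),("knee",279.4,110+353/5,.15),("tip",280,110+513/5,.124),("tipedge",280,110+497/5,.15),("loopbar",280.4,110+352/5,.0885),("loopbar2",280.4,110+376/5,.0885)):
    p=onz(w,u,v,z); print(n,p.round(4),loc(p).round(1))
E
```

```text
grip top [ 0.4012 -0.2407  0.126 ] [-46.7  -1. ]
grip bot [ 0.4026 -0.2404  0.086 ] [-45.3  -1.2]
knee [ 0.4175 -0.2345  0.15  ] [-29.2  -1.1]
tip [ 0.4648 -0.2155  0.124 ] [21.7 -0.4]
tipedge [ 0.4488 -0.2216  0.15  ] [ 4.5 -0.4]
loopbar [ 0.4389 -0.2252  0.0885] [-6.  -0.1]
loopbar2 [ 0.4449 -0.2228  0.0885] [ 0.5 -0.1]
```

Call:
carry_out:
  moves:
    - {"dp": [-3,-2,-37],"delta_rot": [0,0,0],"fingers": 60}
    - {"dp": [0,0,-35],"delta_rot": [0,0,0],"fingers": 60}
    - {"dp": [0,0,-35],"delta_rot": [0,0,0],"fingers": 60}
    - {"dp": [0,0,-30],"delta_rot": [0,0,0],"fingers": 60}
    - {"dp": [0,0,-20],"delta_rot": [0,0,0],"fingers": 60}
    - {"dp": [0,0,-20],"delta_rot": [0,0,0],"fingers": 60}
    - {"dp": [0,0,0],"delta_rot": [0,0,0],"fingers": 60}

```text
clock: 2.95
position: [0.4073, -0.2368, 0.0888]
tcp_rot: [0.071, -0.184, 0.98, 0.015]
force: [1.0, 1.0, -0.6]
opening: 0.0604
```

```bash
python3 - <<'E'
from m import *
print(arm.observe()["position"],arm.observe()["force"])
d=cam("side",1);crop(d,270,240,420,370,5,"i_d.png")
s=cam("scene",1);crop(s,150,200,280,310,6,"i_s.png")
E
```

```text
[ 0.4072747  -0.23683381  0.08880401] [ 0.97863105  1.02875878 -0.61772122]
```

View pics/i_d.png

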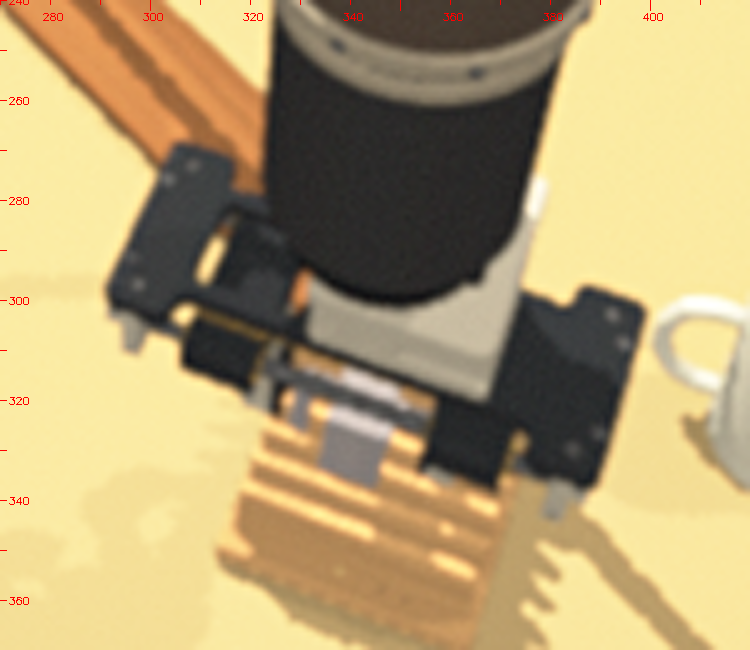

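View pics/i_s.png

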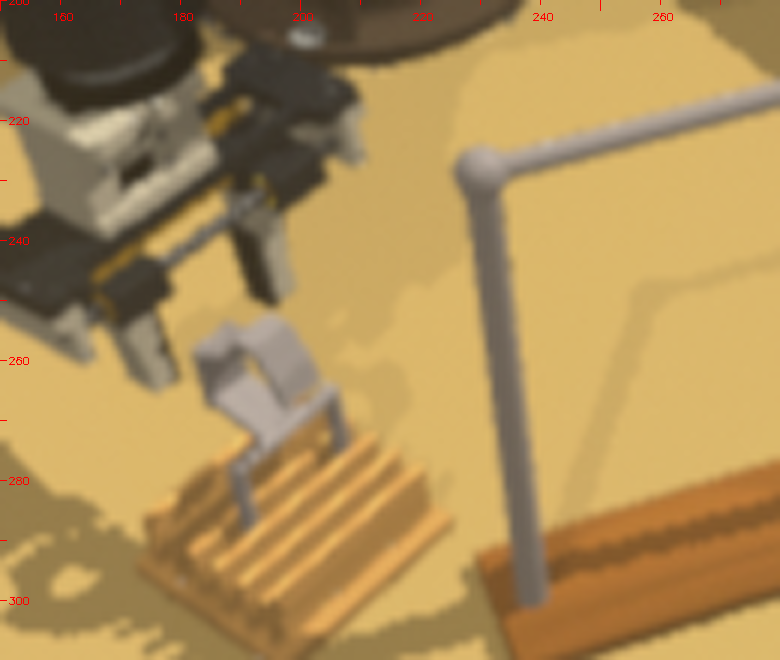

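```bash
python3 - <<'E'
from m import *
from scipy.spatial.transform import Rotation as R
s=cam("scene");o=arm.observe();q=o["tcp_rot"];M=R.from_quat(q[[1,2,3,0]]).as_matrix();p=o["position"]
for k in(-1,0,1): print(proj(s,p+k*.03*M[:,1]),proj(s,p+k*.03*M[:,1]-.038*M[:,2]))
c,sn=np.cos(.37),np.sin(.37)
for x,z in ((-42.5,74),(-42.5,114),(20,112)):
  print(x,z,proj(s,np.array([.4444+c*x/1e3,-.2229+sn*x/1e3,.012+z/1e3])))
E
```

```text
[180.39284634 270.28985537] [177.00074144 260.70846734]
[188.02273926 264.40533504] [184.80485766 254.85934198]
[195.44654711 258.67975689] [192.39472219 249.17079662]
-42.5 74 [187.59425713 264.84088575]
-42.5 114 [185.52737936 255.62560279]
20 112 [200.11198968 265.72251801]
```

```bash
python3 - <<'E'
from m import *
s=cam("scene");d=cam("side")
for k in (-1,1):
  for e in (0,.0,.02):
    for zz in (0,.015):
      p=(.6745+k*(.044+e),0,.1926+zz); print(k,e,zz,proj(s,p),proj(d,p))
E
```

```text
-1 0 0 [293.60832414 257.77185102] [327.10057343 199.46405864]
-1 0 0.015 [293.6264607  253.93762574] [327.66361606 194.95377823]
-1 0.0 0 [293.60832414 257.77185102] [327.10057343 199.46405864]
-1 0.0 0.015 [293.6264607  253.93762574] [327.66361606 194.95377823]
-1 0.02 0 [289.88441555 253.25017831] [322.01825973 202.82047639]
-1 0.02 0.015 [289.87229697 249.42177645] [322.53923348 198.29590983]
1 0 0 [311.02309645 278.91734873] [348.30938067 185.45752118]
1 0 0.015 [311.19162838 275.0666056 ] [349.03761268 181.01361892]
1 0.0 0 [311.02309645 278.91734873] [348.30938067 185.45752118]
1 0.0 0.015 [311.19162838 275.0666056 ] [349.03761268 181.01361892]
1 0.02 0 [315.23262459 284.02867411] [352.88330587 182.43684897]
1 0.02 0.015 [315.43971438 280.17658947] [353.64497167 178.00869104]
```

```bash
python3 - <<'E'
import cv2
im=cv2.imread("pics/a_scene.png")[210:300,260:350]
cv2.imwrite("pics/j1.png",cv2.resize(im,None,fx=6,fy=6,interpolation=cv2.INTER_CUBIC))
E
```

```text
(no output)
```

View pics/j1.png

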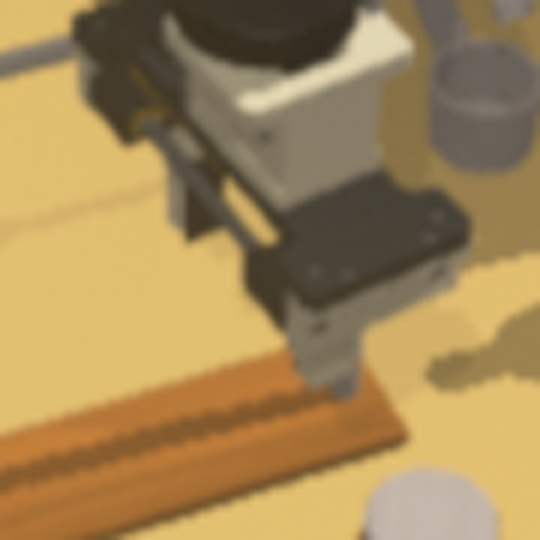

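```bash
python3 - <<'E'
import cv2
im=cv2.imread("pics/a_side.png")[120:210,290:400]
cv2.imwrite("pics/j2.png",cv2.resize(im,None,fx=7,fy=6,interpolation=cv2.INTER_CUBIC))
E
```

```text
(no output)
```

View pics/j2.png

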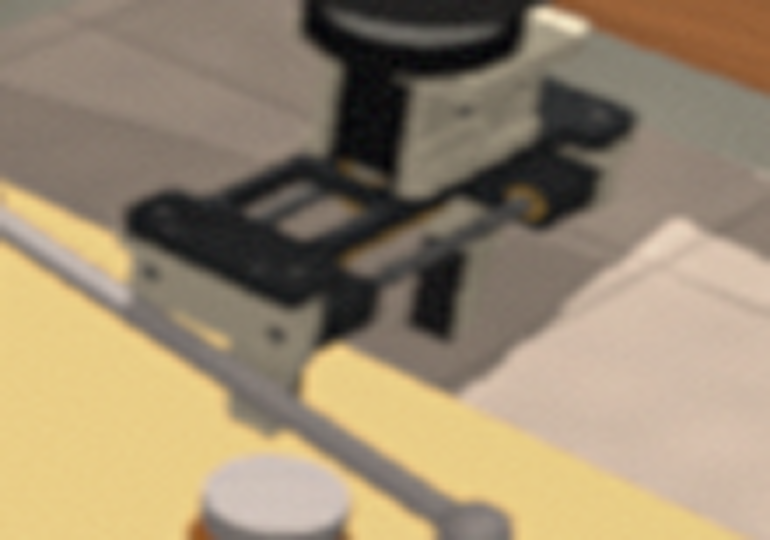

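```bash
python3 - <<'E'
from m import *
s=cam("scene");d=cam("side")
print(tri([(d,327.9,192),(s,291.5,249.5)]))
print(tri([(d,353.6,176.3),(s,317,275.5)]))
print(tri([(d,353.6,176.3),(s,312,274)]))
E
```

```text
(array([ 0.62525346, -0.0035194 ,  0.2220293 ]), [np.float64(0.00010066893316821152), np.float64(0.00010066893316820898)])
(array([0.73578996, 0.00296371, 0.21669891]), [np.float64(0.003949598283855121), np.float64(0.0039495982838550605)])
(array([ 0.72767076, -0.00481426,  0.22221473]), [np.float64(0.0010542386987460193), np.float64(0.0010542386987459735)])
```

Call:
carry_out:
  moves:
    - {"dp": [0,0,0],"delta_rot": [0,0,0],"fingers": 10}
    - {"dp": [0,0,0],"delta_rot": [0,0,0],"fingers": 10}
    - {"dp": [0,0,0],"delta_rot": [0,0,0],"fingers": 10}
    - {"dp": [0,0,0],"delta_rot": [0,0,0],"fingers": 10}
    - {"dp": [0,0,0],"delta_rot": [0,0,0],"fingers": 10}

```text
clock: 3.55
position: [0.4078, -0.2377, 0.0909]
tcp_rot: [0.074, -0.184, 0.98, 0.013]
force: [-0.6, -1.0, 0.4]
opening: 0.0253
```

```bash
python3 - <<'E'
from m import *
o=arm.observe();print(o["position"],o["force"],o["opening"])
w=cam("wrist",1);cv2.imwrite("pics/k_w.png",w["color"][:,:,::-1])
s=cam("scene",1);crop(s,150,200,280,310,6,"k_s.png")
E
```

```text
[ 0.4077542  -0.23772398  0.09091545] [-0.58330106 -0.9893464   0.42140577] 0.02531047112508255
```

View pics/k_s.png

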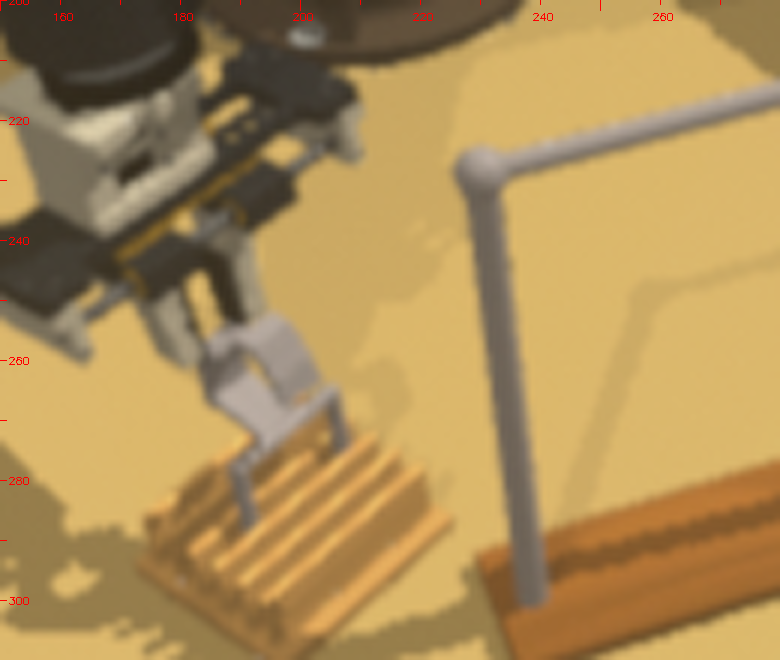

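View pics/k_w.png

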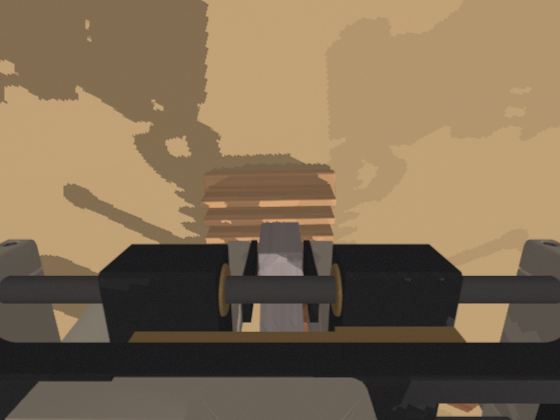

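Call:
carry_out:
  moves:
    - {"dp": [0,0,0],"delta_rot": [0,0,0],"fingers": 40}
    - {"dp": [0,0,0],"delta_rot": [0,0,0],"fingers": 40}
    - {"dp": [0,0,-4],"delta_rot": [0,0,0],"fingers": 40}
    - {"dp": [0,0,-5],"delta_rot": [0,0,0],"fingers": 40}
    - {"dp": [0,0,0],"delta_rot": [0,0,0],"fingers": 40}

```text
clock: 4.15
position: [0.4127, -0.244, 0.0915]
tcp_rot: [0.078, -0.187, 0.979, 0.007]
force: [-30.0, -8.6, 80.5]
opening: 0.0399
```

Call:
carry_out:
  moves:
    - {"dp": [0,0,0],"delta_rot": [0,0,0],"fingers": 10}
    - {"dp": [0,0,0],"delta_rot": [0,0,0],"fingers": 10}
    - {"dp": [0,0,0],"delta_rot": [0,0,0],"fingers": 10}
    - {"dp": [0,0,0],"delta_rot": [0,0,0],"fingers": 10}

```text
clock: 4.55
position: [0.4118, -0.2428, 0.0909]
tcp_rot: [0.078, -0.186, 0.979, 0.008]
force: [-30.4, -2.3, 78.3]
opening: 0.0174
```

Call:
carry_out:
  moves:
    - {"dp": [0,0,5],"delta_rot": [0,0,0],"fingers": 10}
    - {"dp": [0,0,10],"delta_rot": [0,0,0],"fingers": 10}
    - {"dp": [0,0,15],"delta_rot": [0,0,0],"fingers": 10}
    - {"dp": [0,0,20],"delta_rot": [0,0,0],"fingers": 10}
    - {"dp": [0,0,20],"delta_rot": [0,0,0],"fingers": 10}
    - {"dp": [0,0,20],"delta_rot": [0,0,0],"fingers": 10}
    - {"dp": [0,0,0],"delta_rot": [0,0,0],"fingers": 10}

```text
clock: 5.25
position: [0.4091, -0.2381, 0.1742]
tcp_rot: [0.075, -0.184, 0.98, 0.013]
force: [-0.7, 0.8, -0.5]
opening: 0.0102
```

```bash
python3 - <<'E'
from m import *
o=arm.observe();print(o["position"],o["force"],o["opening"],o["moment"])
d=cam("side",1);crop(d,270,200,420,350,4,"l_d.png")
s=cam("scene",1);crop(s,150,180,280,310,5,"l_s.png")
E
```

```text
[ 0.40908907 -0.23809936  0.17415633] [-0.68421335  0.84910357 -0.5437967 ] 0.010189733721313819 [-0.20046169  0.35110147 -0.02635132]
```

View pics/l_s.png

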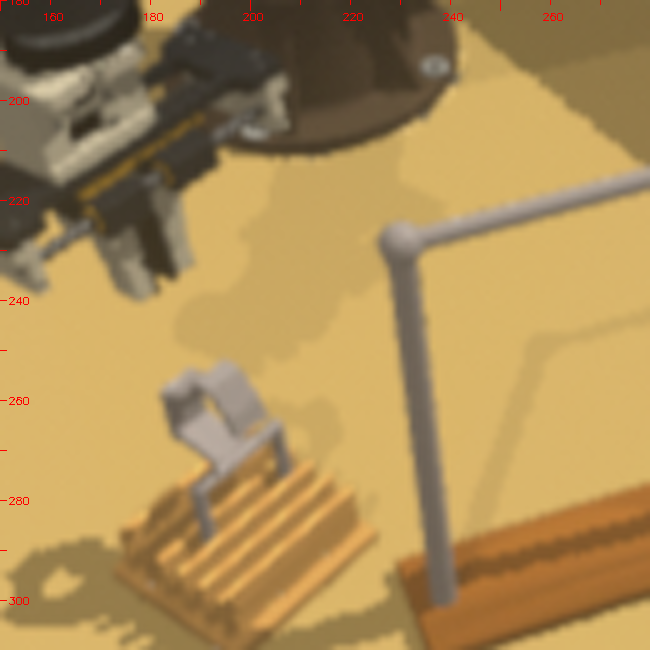

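View pics/l_d.png

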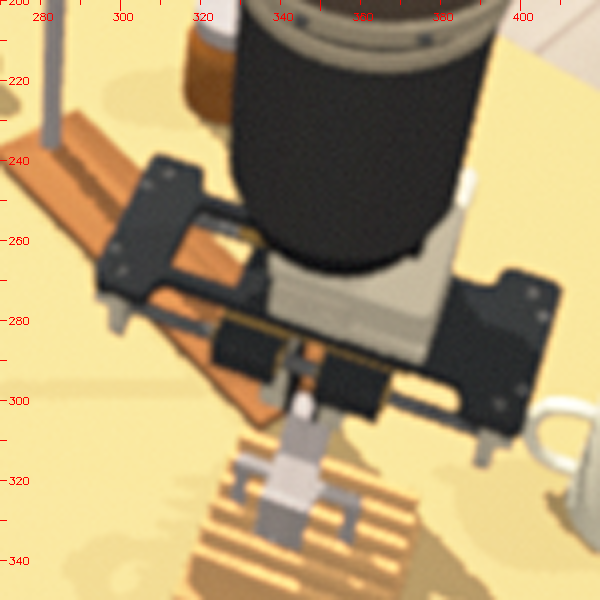

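```bash
python3 - <<'E'
from m import *
s=cam("scene");d=cam("side")
print(tri([(d,338.7,301),(s,184.4,235.6)]))
print(tri([(d,352.5,306),(s,178.5,239.6)]))
w=cam("wrist",1);cv2.imwrite("pics/m_w.png",w["color"][:,:,::-1])
E
```

```text
(array([ 0.39903766, -0.22785747,  0.19792537]), [np.float64(0.00012742130245443597), np.float64(0.00012742130245439913)])
(array([ 0.40890682, -0.25145216,  0.19934174]), [np.float64(0.00310371132313086), np.float64(0.0031037113231308163)])
```

View pics/m_w.png

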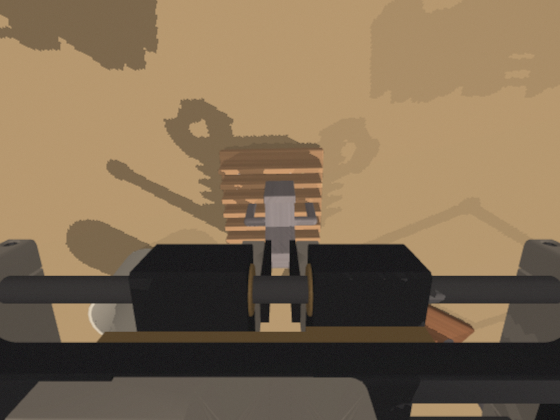

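```bash
python3 - <<'E'
from m import *
from scipy.spatial.transform import Rotation as R
w=cam("wrist");o=arm.observe();q=o["tcp_rot"];M=R.from_quat(q[[1,2,3,0]]).as_matrix();p=o["position"]
print(o["position"])
for b in (0,.019,.026,.038,.066):
  print(b,[proj(w,p-b*M[:,2]+a*M[:,0]+y*M[:,1]).round(0).tolist() for a in(-.0095,0.0095) for y in (.005,)])
crop(w,220,220,340,340,6,"n_w.png")
E
```

```text
[ 0.40723547 -0.2373379   0.17096677]
0 [[288.0, 246.0], [288.0, 220.0]]
0.019 [[288.0, 259.0], [289.0, 231.0]]
0.026 [[289.0, 264.0], [289.0, 235.0]]
0.038 [[289.0, 274.0], [290.0, 243.0]]
0.066 [[291.0, 304.0], [291.0, 268.0]]
```

View pics/n_w.png

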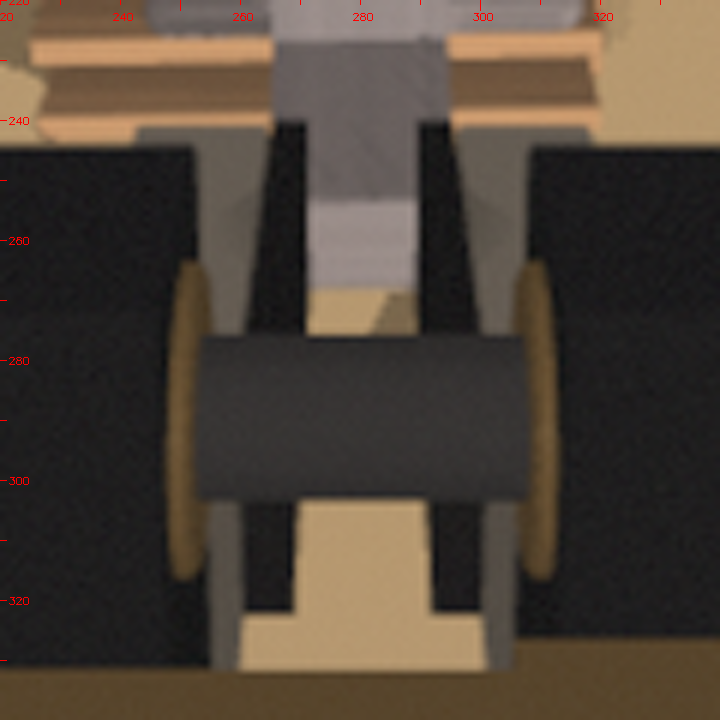

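```bash
python3 - <<'E'
from m import *
d=cam("side");s=cam("scene")
crop(s,170,240,220,300,12,"o_s.png")
crop(d,320,290,370,345,12,"o_d.png")
E
```

```text
(no output)
```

View pics/o_s.png

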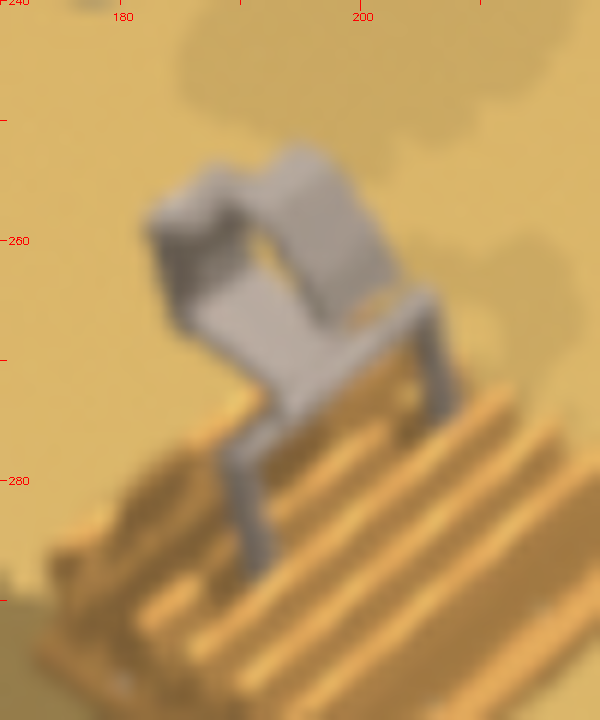

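View pics/o_d.png

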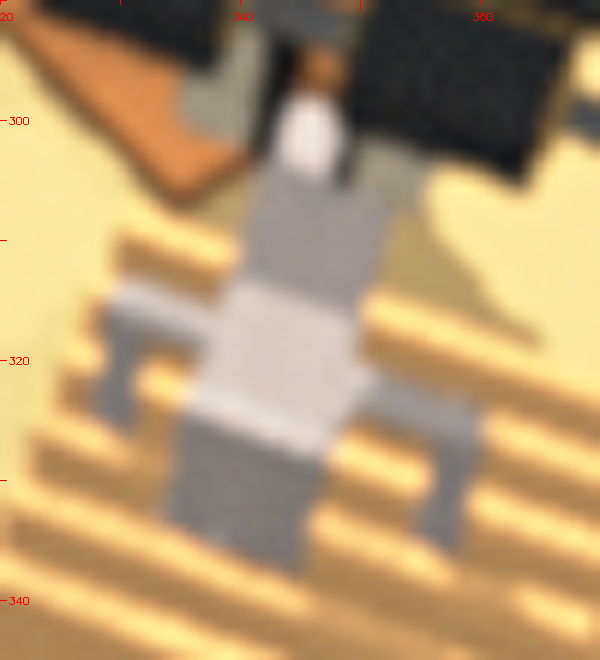

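```bash
python3 - <<'E'
from m import *
d=cam("side");s=cam("scene")
for n,a,b in (("top-y",(347.3,328),(182.5,258.5)),("bot-y",(345,337.3),(184.8,267)),("loop+y",(330,314.5),(206,264.5)),("loop-y",(359.5,325),(189.3,277.5)),("hooktop-y?",(350,316),(188,254.5))):
  print(n,tri([(d,*a),(s,*b)]))
E
```

```text
top-y (array([ 0.40890892, -0.25178011,  0.12273644]), [np.float64(0.002308522840345834), np.float64(0.002308522840345965)])
bot-y (array([ 0.40958641, -0.25097498,  0.08602607]), [np.float64(0.0023103587913133944), np.float64(0.0023103587913134043)])
loop+y (array([ 0.43130352, -0.19128187,  0.08454909]), [np.float64(0.0018124768185847145), np.float64(0.0018124768185846258)])
loop-y (array([ 0.45642692, -0.25407859,  0.08668745]), [np.float64(0.0021269978275339023), np.float64(0.002126997827533932)])
hooktop-y? (array([ 0.4235545 , -0.24022004,  0.14327575]), [np.float64(0.00613237909612991), np.float64(0.006132379096129933)])
```

Call:
carry_out:
  moves:
    - {"dp": [5,2,15],"delta_rot": [0.047,-0.121,0],"fingers": 50}
    - {"dp": [5,2,15],"delta_rot": [0.047,-0.121,0],"fingers": 50}
    - {"dp": [5,2,0],"delta_rot": [0.047,-0.121,0],"fingers": 50}
    - {"dp": [5,2,0],"delta_rot": [0.047,-0.121,0],"fingers": 50}
    - {"dp": [5,2,0],"delta_rot": [0.047,-0.121,0],"fingers": 50}
    - {"dp": [0,0,0],"delta_rot": [0,0,0],"fingers": 50}

```text
clock: 6.0
position: [0.4281, -0.229, 0.1975]
tcp_rot: [0.371, -0.166, 0.911, 0.072]
force: [-0.2, -1.0, -0.5]
opening: 0.0485
```

```bash
cat >> m.py <<'E'
from scipy.spatial.transform import Rotation as R
def tool():
    o=arm.observe();q=o["tcp_rot"];return o["position"],R.from_quat(q[[1,2,3,0]]).as_matrix(),o
E
python3 - <<'E'
from m import *
p,M,o=tool();print(p,M.round(3).tolist(),o["joint_pos"].round(2),o["opening"])
d=cam("side",1);crop(d,260,180,420,330,4,"p_d.png")
s=cam("scene",1);crop(s,130,160,280,310,4,"p_s.png")
w=cam("wrist",1);cv2.imwrite("pics/p_w.png",w["color"][:,:,::-1])
E
```

```text
[ 0.4280589  -0.22899377  0.19752669] [[-0.67, -0.356, 0.652], [-0.249, 0.934, 0.255], [-0.7, 0.008, -0.714]] [-0.78 -0.04 -0.43 -0.86 -1.01 -0.02] 0.048491259275910414
```

View pics/p_s.png

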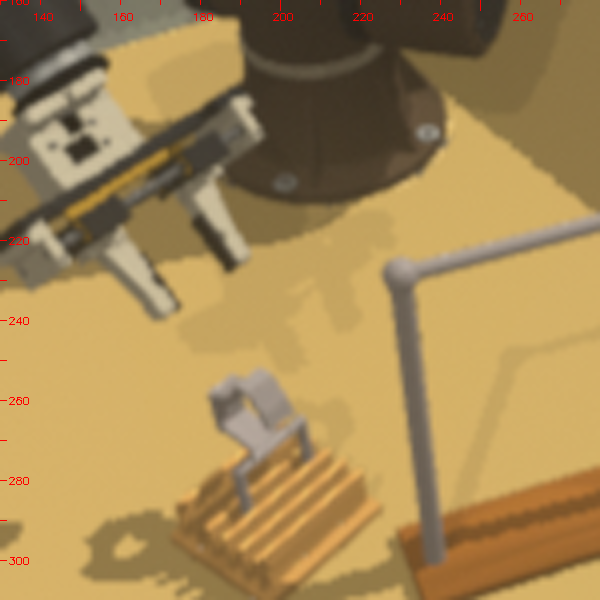

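View pics/p_w.png

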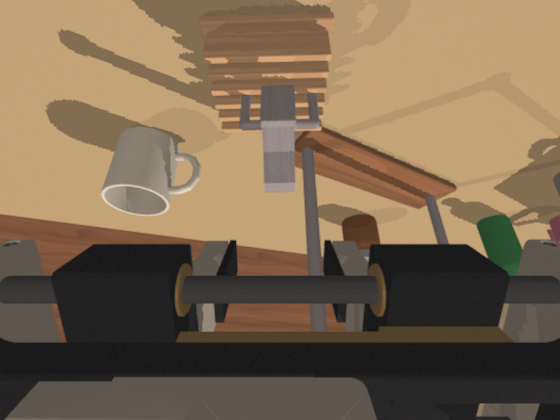

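```bash
python3 - <<'E'
from m import *
s=cam("scene");p,M,o=tool()
for b in (0,.02,.03,.04,.066): print(b,[proj(s,p-b*M[:,2]+k*.026*M[:,1]).round(1).tolist() for k in(-1,1)])
crop(s,150,190,210,250,12,"q.png")
E
```

```text
0 [[181.1, 246.8], [195.0, 236.6]]
0.02 [[176.9, 241.0], [190.9, 230.9]]
0.03 [[174.8, 238.1], [188.9, 228.1]]
0.04 [[172.7, 235.2], [186.8, 225.2]]
0.066 [[167.2, 227.5], [181.5, 217.7]]
```

View pics/q.png

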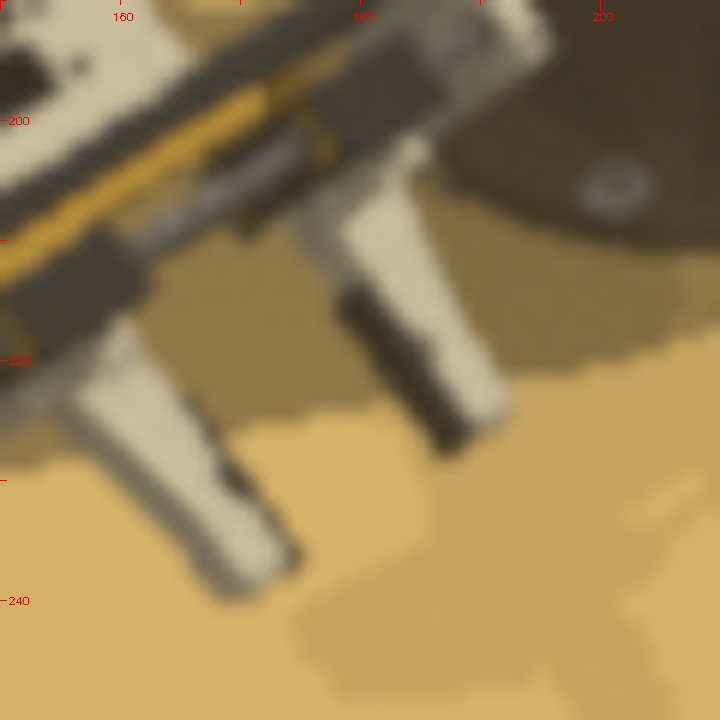

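Call:
carry_out:
  moves:
    - {"dp": [-20,-8,0],"delta_rot": [0,0,0],"fingers": 50}
    - {"dp": [-17,-8,-10],"delta_rot": [0,0,0],"fingers": 50}
    - {"dp": [0,0,-25],"delta_rot": [0,0,0],"fingers": 50}
    - {"dp": [0,0,-25],"delta_rot": [0,0,0],"fingers": 50}
    - {"dp": [0,0,-16],"delta_rot": [0,0,0],"fingers": 50}
    - {"dp": [0,0,0],"delta_rot": [0,0,0],"fingers": 50}

```text
clock: 6.75
position: [0.3935, -0.2406, 0.1222]
tcp_rot: [0.368, -0.172, 0.911, 0.074]
force: [0.0, -0.2, -0.5]
opening: 0.0501
```

```bash
python3 - <<'E'
from m import *
p,M,o=tool();print(p,M.round(3).tolist(),o["joint_pos"].round(2),o["opening"],o["force"])
s=cam("scene",1);crop(s,140,190,230,300,6,"r_s.png")
w=cam("wrist",1);cv2.imwrite("pics/r_w.png",w["color"][:,:,::-1])
E
```

```text
[ 0.39352373 -0.240563    0.12220606] [[-0.67, -0.368, 0.645], [-0.259, 0.93, 0.261], [-0.696, 0.008, -0.718]] [-0.9   0.08 -0.5  -0.93 -0.98  0.24] 0.05012116745174652 [ 0.02687821 -0.19889487 -0.49035406]
```

View pics/r_s.png

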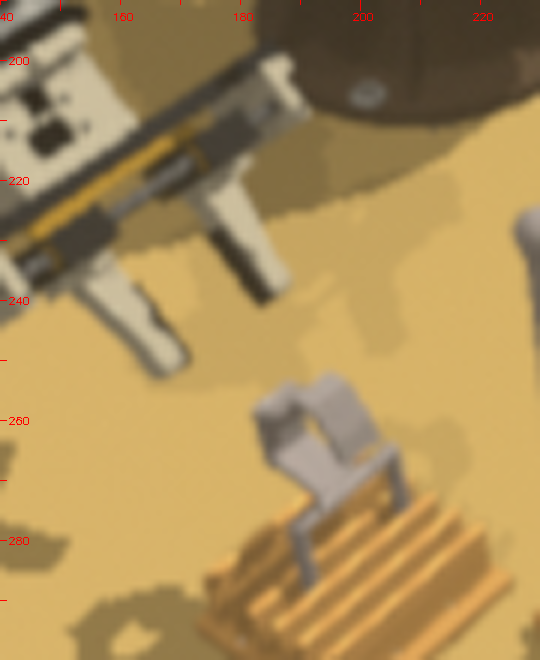

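View pics/r_w.png

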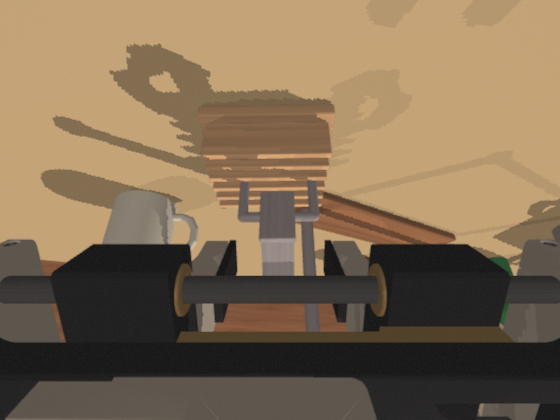

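Call:
carry_out:
  moves:
    - {"dp": [11,3,-12],"delta_rot": [0,0,0],"fingers": 50}
    - {"dp": [11,4,-12],"delta_rot": [0,0,0],"fingers": 50}
    - {"dp": [11,4,-12],"delta_rot": [0,0,0],"fingers": 50}
    - {"dp": [0,0,0],"delta_rot": [0,0,0],"fingers": 50}

```text
clock: 7.25
position: [0.4275, -0.2308, 0.0878]
tcp_rot: [0.37, -0.172, 0.91, 0.072]
force: [-0.0, 0.2, 0.2]
opening: 0.0499
```

```bash
python3 - <<'E'
from m import *
p,M,o=tool();print(p,o["opening"],o["force"])
s=cam("scene",1);crop(s,140,190,230,300,6,"s_s.png")
w=cam("wrist",1);cv2.imwrite("pics/s_w.png",w["color"][:,:,::-1])
E
```

```text
[ 0.42752336 -0.23083985  0.08776209] 0.04993172506476526 [-0.00930328  0.21170497  0.1614731 ]
```

View pics/s_s.png

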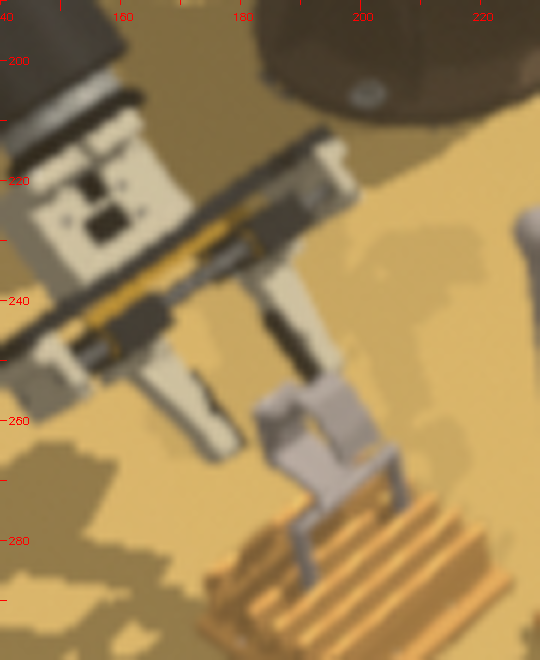

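View pics/s_w.png

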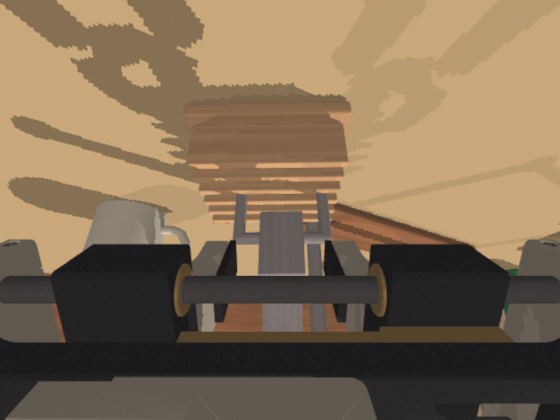

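Call:
carry_out:
  moves:
    - {"dp": [7,2,-7],"delta_rot": [0,0,0],"fingers": 50}
    - {"dp": [6,2,-7],"delta_rot": [0,0,0],"fingers": 50}
    - {"dp": [0,0,0],"delta_rot": [0,0,0],"fingers": 50}

```text
clock: 7.65
position: [0.4398, -0.2275, 0.0733]
tcp_rot: [0.37, -0.171, 0.91, 0.072]
force: [0.7, 0.7, -0.3]
opening: 0.05
```

Call:
carry_out:
  moves:
    - {"dp": [0,0,0],"delta_rot": [0,0,0],"fingers": 10}
    - {"dp": [0,0,0],"delta_rot": [0,0,0],"fingers": 10}
    - {"dp": [0,0,0],"delta_rot": [0,0,0],"fingers": 10}
    - {"dp": [0,0,0],"delta_rot": [0,0,0],"fingers": 10}
    - {"dp": [0,0,0],"delta_rot": [0,0,0],"fingers": 10}
    - {"dp": [0,0,0],"delta_rot": [0,0,0],"fingers": 10}

```text
clock: 8.25
position: [0.4394, -0.228, 0.0743]
tcp_rot: [0.37, -0.171, 0.91, 0.071]
force: [-0.3, 0.7, 1.0]
opening: 0.0259
```

```bash
python3 - <<'E'
from m import *
p,M,o=tool();print(p,o["opening"],o["force"])
s=cam("scene",1);crop(s,140,190,230,300,6,"t_s.png")
E
```

```text
[ 0.43943    -0.22798427  0.07428994] 0.02594640218392621 [-0.30696824  0.74958145  1.02342522]
```

View pics/t_s.png

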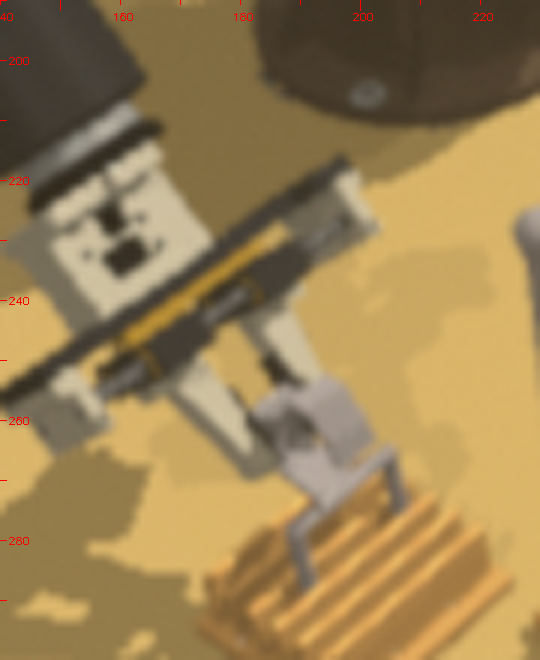

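Call:
carry_out:
  moves:
    - {"dp": [0,0,5],"delta_rot": [0,0,0],"fingers": 10}
    - {"dp": [0,0,10],"delta_rot": [0,0,0],"fingers": 10}
    - {"dp": [0,0,10],"delta_rot": [0,0,0],"fingers": 10}
    - {"dp": [0,0,15],"delta_rot": [0,0,0],"fingers": 10}
    - {"dp": [0,0,20],"delta_rot": [0,0,0],"fingers": 10}
    - {"dp": [0,0,20],"delta_rot": [0,0,0],"fingers": 10}
    - {"dp": [0,0,0],"delta_rot": [0,0,0],"fingers": 10}

```text
clock: 9.0
position: [0.4402, -0.229, 0.157]
tcp_rot: [0.371, -0.172, 0.91, 0.069]
force: [0.5, -0.1, -1.6]
opening: 0.0256
```

```bash
python3 - <<'E'
from m import *
p,M,o=tool();print(p,o["opening"],o["force"],M.round(3).tolist())
s=cam("scene",1);crop(s,140,170,240,300,5,"u_s.png")
d=cam("side",1);crop(d,280,200,400,350,4,"u_d.png")
E
```

```text
[ 0.44024101 -0.22899349  0.15703308] 0.025590518946725146 [ 0.46551112 -0.0841824  -1.56236397] [[-0.666, -0.364, 0.651], [-0.261, 0.931, 0.254], [-0.699, -0.001, -0.715]]
```

View pics/u_s.png

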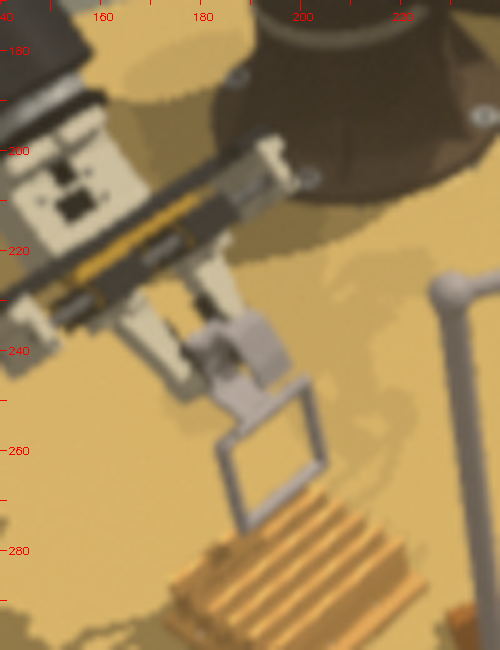

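View pics/u_d.png

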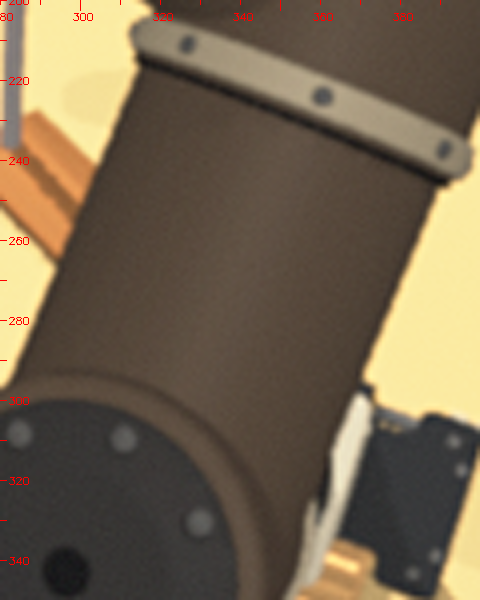

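```bash
python3 - <<'E'
from m import *
s=cam("scene")
crop(s,165,225,215,285,12,"v.png")
E
```

```text
(no output)
```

View pics/v.png

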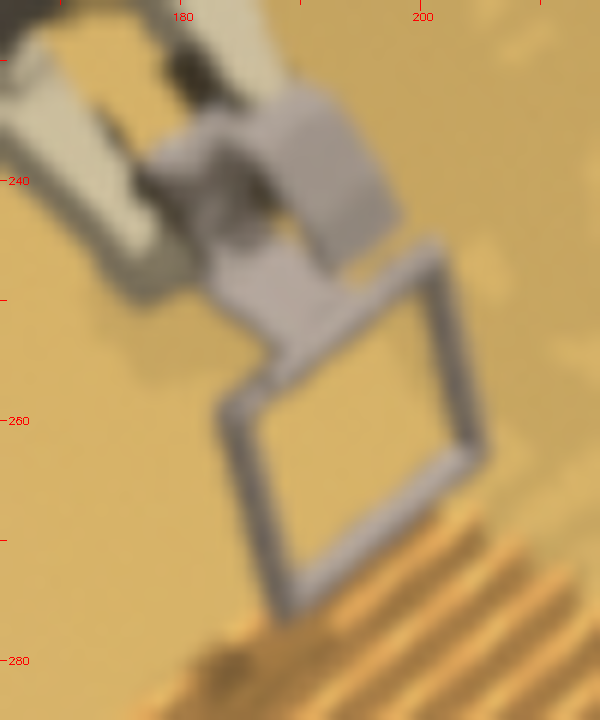

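```bash
cat >> m.py <<'E'
LOOP=np.array([(0,-32,72),(0,32,72),(0,32,4.5),(0,-32,4.5)])/1e3
GRIP=np.array([-40,0,94])/1e3
def hpose(q): # q: x,y,z of grip, rotvec
    return q[:3],R.from_rotvec(q[3:]).as_matrix()
def hpts(q,P): 
    t,A=hpose(q); return (A@(np.atleast_2d(P)-GRIP).T).T+t
def fit6(obs,q0,sig_p=.004,roll=None):
    def r(q):
        e=[]
        for f,P,uv in obs: e+=list((proj(f,hpts(q,P)[0])-uv)/0.5)
        e+=list((q[:3]-q0[:3])/sig_p)
        # keep roughly aligned: y axis near prior
        A0=R.from_rotvec(q0[3:]).as_matrix();A=R.from_rotvec(q[3:]).as_matrix()
        e+=list((A[:,1]-A0[:,1])/.03)
        return np.array(e)
    return least_squares(r,q0)
E
python3 - <<'E'
from m import *
s=cam("scene");p,M,o=tool()
ty=M[:,1];yaw=np.arctan2(-ty[0],ty[1]);print("yaw",yaw)
g=p-.049*M[:,2]
q0=np.r_[g,0,0,yaw]
uv=[(184.5,258.7),(201,246),(204.5,262.8),(189.3,275.8)]
S=fit6([(s,P,np.array(u)) for P,u in zip(LOOP,uv)],q0)
print(g,S.x[:3],S.cost); t,A=hpose(S.x); print(A.round(3)); print("euler zyx",R.from_matrix(A).as_euler('ZYX'))
print("crook",hpts(S.x,np.array([0,0,.1365])),"tip",hpts(S.x,np.array([.02,0,.112])))
print([ (proj(s,hpts(S.x,P)[0])-u).round(1).tolist() for P,u in zip(LOOP,uv)])
# tool-frame
print("grip in tool",(M.T@(S.x[:3]-p)).round(4))
E
```

```text
yaw 0.3726626707050984
[ 0.40757368 -0.24036266  0.18946923] [ 0.40809548 -0.24025025  0.18877063] 0.8130201155152059
[[ 0.922 -0.382 -0.063]
 [ 0.382  0.924 -0.017]
 [ 0.065 -0.008  0.998]]
euler zyx [ 0.39244323 -0.06506811 -0.00819151]
crook [[ 0.44228994 -0.22571991  0.23378016]] tip [[ 0.46227903 -0.21766335  0.21063327]]
[[-0.1, 0.1], [-0.0, 0.0], [0.4, -0.0], [-0.3, -0.1]]
grip in tool [ 0.0001 -0.0001 -0.0481]
```

```bash
cat > plan.py <<'E'
from m import *
RAIL=np.array([.5654,-.0134]);RY=-.154
def rl(x,y,z): c,s=np.cos(RY),np.sin(RY); return np.array([RAIL[0]+c*x-s*y,RAIL[1]+s*x+c*y,z])
def tgt(q,p,M,crook,yaw,pitch):
    t,A=hpose(q); dt=A.T@(p-t); dR=A.T@M
    A2=R.from_euler('ZYX',[yaw,pitch,0]).as_matrix()
    t2=np.asarray(crook)-A2@(np.array([0,0,.1365])-GRIP)
    return t2+A2@dt, A2@dR, t2
E
python3 - <<'E'
from plan import *
p,M,o=tool()
q=np.r_[.4081,-.2403,.1888,R.from_euler('ZYX',[.392,-.065,-.0]).as_rotvec()]
for c in (rl(-.08,0,.36),rl(-.06,0,.352),rl(0,0,.352),rl(0,0,.306)):
    P2,M2,t2=tgt(q,p,M,c,RY,0)
    print((P2*1e3).round(1),"d mm",((P2-p)*1e3).round(1),"rot",R.from_matrix(M2@M.T).as_rotvec().round(3), "grip",t2.round(3))
E
```

```text
[ 4.778e+02 -2.000e-01  2.810e+02] d mm [ 38.4 227.6 126.6] rot [-0.008  0.065 -0.546] grip [0.447 0.005 0.318]
[497.5  -3.3 273. ] d mm [ 58.1 224.5 118.6] rot [-0.008  0.065 -0.546] grip [0.467 0.002 0.31 ]
[556.8 -12.5 273. ] d mm [117.4 215.3 118.6] rot [-0.008  0.065 -0.546] grip [ 0.526 -0.007  0.31 ]
[556.8 -12.5 227. ] d mm [117.4 215.3  72.6] rot [-0.008  0.065 -0.546] grip [ 0.526 -0.007  0.264]
```

Call:
carry_out:
  moves:
    - {"dp": [0,0,32],"delta_rot": [0,0,-0.04],"fingers": 10}
    - {"dp": [0,0,32],"delta_rot": [0,0,-0.04],"fingers": 10}
    - {"dp": [0,0,32],"delta_rot": [0,0,-0.04],"fingers": 10}
    - {"dp": [0,0,30],"delta_rot": [0,0,-0.04],"fingers": 10}
    - {"dp": [4,20,0],"delta_rot": [-0.001,0.008,-0.048],"fingers": 10}
    - {"dp": [5,29,0],"delta_rot": [-0.001,0.008,-0.048],"fingers": 10}
    - {"dp": [5,30,0],"delta_rot": [-0.001,0.008,-0.048],"fingers": 10}
    - {"dp": [5,30,0],"delta_rot": [-0.001,0.008,-0.048],"fingers": 10}
    - {"dp": [5,30,0],"delta_rot": [-0.001,0.008,-0.048],"fingers": 10}
    - {"dp": [5,30,0],"delta_rot": [-0.001,0.008,-0.048],"fingers": 10}
    - {"dp": [5,30,0],"delta_rot": [-0.001,0.008,-0.049],"fingers": 10}
    - {"dp": [4,20,0],"delta_rot": [-0.001,0.008,-0.049],"fingers": 10}
    - {"dp": [0,8,0],"delta_rot": [0,0,0],"fingers": 10}
    - {"dp": [0,0,0],"delta_rot": [0,0,0],"fingers": 10}

```text
clock: 10.5
position: [0.4358, -0.1272, 0.2596]
tcp_rot: [0.32, 0.017, 0.947, -0.007]
force: [-0.6, -0.1, -3.3]
opening: 0.0256
```

```bash
python3 - <<'E'
from m import *
p,M,o=tool();print(p,o["opening"],o["force"],o["joint_pos"].round(2));print(M.round(3))
s=cam("scene",1);crop(s,210,130,340,260,6,"x_s.png")
d=cam("side",1);cv2.imwrite("pics/x_d.png",d["color"][:,:,::-1])
E
```

```text
[ 0.43580131 -0.12716397  0.25958604] 0.025615901464246294 [-0.63071841 -0.12757079 -3.27014795] [ 0.35 -0.56 -1.    0.44 -0.56 -2.26]
[[-0.795  0.036  0.605]
 [ 0.027  0.999 -0.025]
 [-0.606 -0.003 -0.796]]
```

View pics/x_s.png

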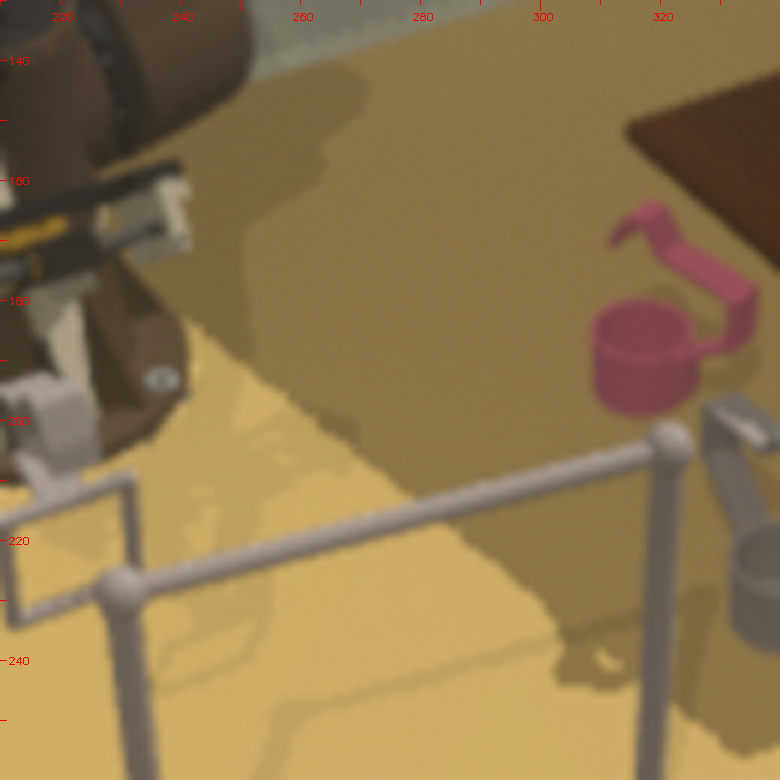

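View pics/x_d.png

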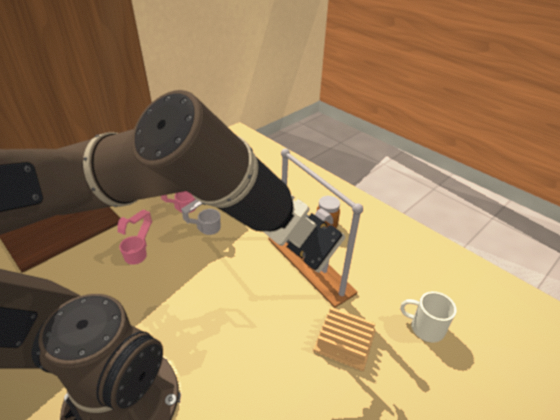

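```bash
cat >> plan.py <<'E'
p0=np.array([.44024,-.22899,.15703]);M0=np.array([[-0.666,-0.364,0.651],[-0.261,0.931,0.254],[-0.699,-0.001,-0.715]])
U,_,V=np.linalg.svd(M0);M0=U@V
A0=R.from_euler('ZYX',[.392,-.065,0]).as_matrix();t0=np.array([.4081,-.2403,.1888])
dTt=M0.T@(t0-p0);dTA=M0.T@A0   # hanger grip/orient in tool
def hang_now(p,M): return p+M@dTt, M@dTA
def toolfor(crook,yaw,pitch):
    A2=R.from_euler('ZYX',[yaw,pitch,0]).as_matrix(); t2=np.asarray(crook)-A2@(np.array([0,0,.1365])-GRIP)
    M2=A2@dTA.T; return t2-M2@dTt,M2
def loc(p):
    d=p[:2]-RAIL;c,s=np.cos(RY),np.sin(RY); return np.array([c*d[0]+s*d[1],-s*d[0]+c*d[1],p[2]])*1e3
E
python3 - <<'E'
from plan import *
p,M,o=tool();t,A=hang_now(p,M);print(p)
print("euler",R.from_matrix(A).as_euler('ZYX').round(3),"crook local",loc(t+A@(np.array([0,0,.1365])-GRIP)))
for c in (rl(-.055,0,.35),rl(0,0,.35),rl(0,0,.306)):
  P2,M2=toolfor(c,RY,0);print((P2*1e3).round(1),((P2-p)*1e3).round(1),R.from_matrix(M2@M.T).as_rotvec().round(3))
E
```

```text
[ 0.43627579 -0.12798461  0.26045133]
euler [-0.019  0.057  0.001] crook local [ -97.88716503 -129.59487801  336.27373664]
[502.8  -5.5 273.6] [ 66.5 122.5  13.1] [-0.006 -0.057 -0.135]
[557.1 -14.  273.6] [120.8 114.   13.1] [-0.006 -0.057 -0.135]
[557.1 -14.  229.6] [120.8 114.  -30.9] [-0.006 -0.057 -0.135]
```

Call:
carry_out:
  moves:
    - {"dp": [8,20,2],"delta_rot": [0,0,-0.022],"fingers": 10}
    - {"dp": [8,20,2],"delta_rot": [0,0,-0.022],"fingers": 10}
    - {"dp": [8,20,2],"delta_rot": [0,0,-0.022],"fingers": 10}
    - {"dp": [8,20,2],"delta_rot": [0,0,-0.022],"fingers": 10}
    - {"dp": [8,20,2],"delta_rot": [0,0,-0.022],"fingers": 10}
    - {"dp": [8,20,2],"delta_rot": [0,0,-0.022],"fingers": 10}
    - {"dp": [0,0,0],"delta_rot": [0,0,0],"fingers": 10}

```text
clock: 11.3
position: [0.4889, -0.009, 0.2808]
tcp_rot: [0.315, 0.079, 0.946, -0.026]
force: [0.6, -0.8, -2.3]
opening: 0.0256
```

```bash
python3 - <<'E'
from plan import *
p,M,o=tool();t,A=hang_now(p,M);print(p,o["joint_pos"].round(2),o["force"])
print("euler",R.from_matrix(A).as_euler('ZYX').round(3),"crook local",loc(t+A@(np.array([0,0,.1365])-GRIP)))
s=cam("scene",1);crop(s,210,110,340,240,6,"y_s.png")
E
```

```text
[ 0.48886108 -0.00900119  0.28084021] [ 0.72 -0.44 -1.    0.77 -0.73 -2.97] [ 0.58247968 -0.76743854 -2.34079208]
euler [-0.148  0.067  0.004] crook local [-63.13959953  -5.76995219 356.55039704]
```

View pics/y_s.png

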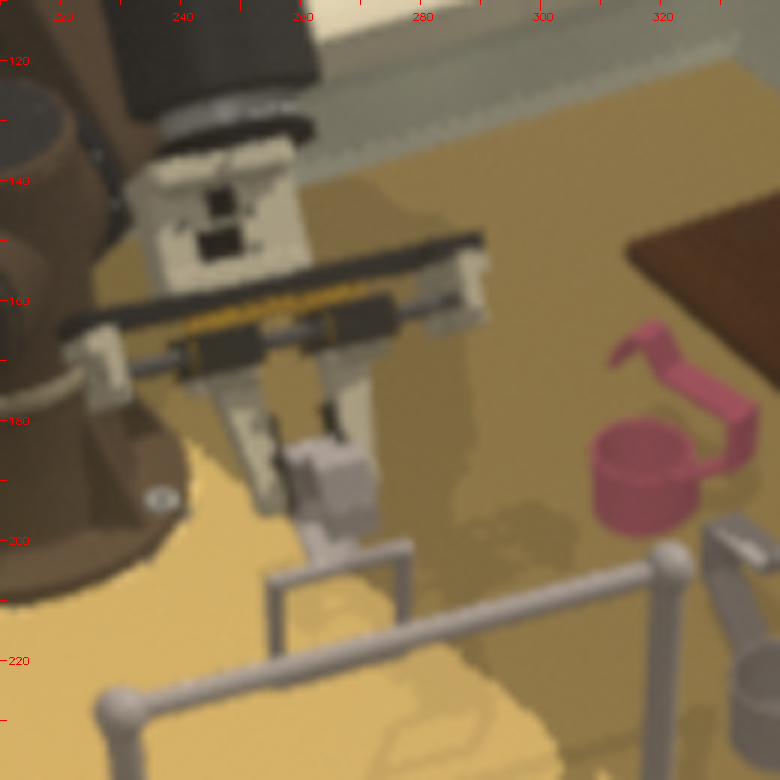

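```bash
python3 - <<'E'
from plan import *
s=cam("scene");p,M,o=tool();t,A=hang_now(p,M)
for n,P in (("LT",LOOP[0]),("RT",LOOP[1]),("tip-y",(.02,-.012,.112)),("tip+y",(.02,.012,.112)),("ctop+y",(.012,.012,.1415))): print(n,proj(s,t+A@(np.array(P)-GRIP)).round(1))
print(proj(s,rl(0,-.13,.3)),proj(s,rl(0,.13,.3)))
E
```

```text
LT [255.1 207.3]
RT [276.8 201.7]
tip-y [264.1 199.4]
tip+y [272.5 197.3]
ctop+y [271.4 187.2]
[229.69961216 228.73789559] [321.13829108 204.80010047]
```

Call:
carry_out:
  moves:
    - {"dp": [12,-1,0],"delta_rot": [0,0,0],"fingers": 10}
    - {"dp": [13,-1,-2],"delta_rot": [0,0,0],"fingers": 10}
    - {"dp": [13,-1,-2],"delta_rot": [0,0,0],"fingers": 10}
    - {"dp": [13,-1,-2],"delta_rot": [0,0,0],"fingers": 10}
    - {"dp": [12,0,-2],"delta_rot": [0,0,0],"fingers": 10}
    - {"dp": [0,0,0],"delta_rot": [0,0,0],"fingers": 10}

```text
clock: 11.95
position: [0.5512, -0.0165, 0.2719]
tcp_rot: [0.314, 0.081, 0.946, -0.027]
force: [0.5, -0.7, -2.6]
opening: 0.0256
```

```bash
python3 - <<'E'
from plan import *
p,M,o=tool();t,A=hang_now(p,M);print(p,o["joint_pos"].round(2),o["force"])
print("euler",R.from_matrix(A).as_euler('ZYX').round(3),"crook local",loc(t+A@(np.array([0,0,.1365])-GRIP)))
s=cam("scene",1);crop(s,210,130,340,260,6,"z_s.png")
d=cam("side",1);crop(d,250,120,380,250,6,"z_d.png")
E
```

```text
[ 0.5511794  -0.01647209  0.27188022] [ 0.51 -0.29 -0.95  0.83 -0.54 -2.9 ] [ 0.53089084 -0.68530492 -2.55210569]
euler [-0.152  0.067  0.004] crook local [-3.47382493e-01 -3.63306477e+00  3.47579841e+02]
```

View pics/z_s.png

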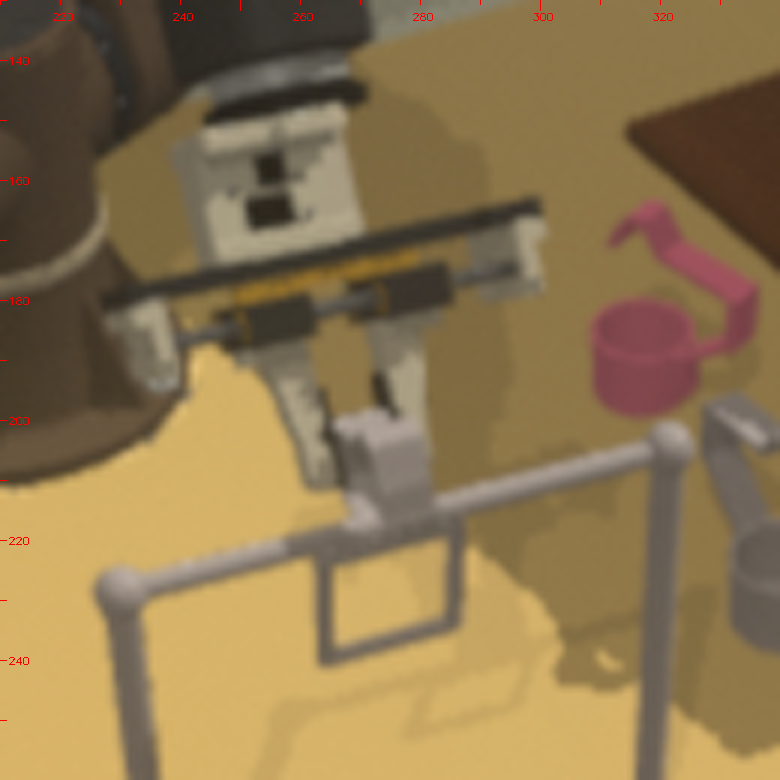

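View pics/z_d.png

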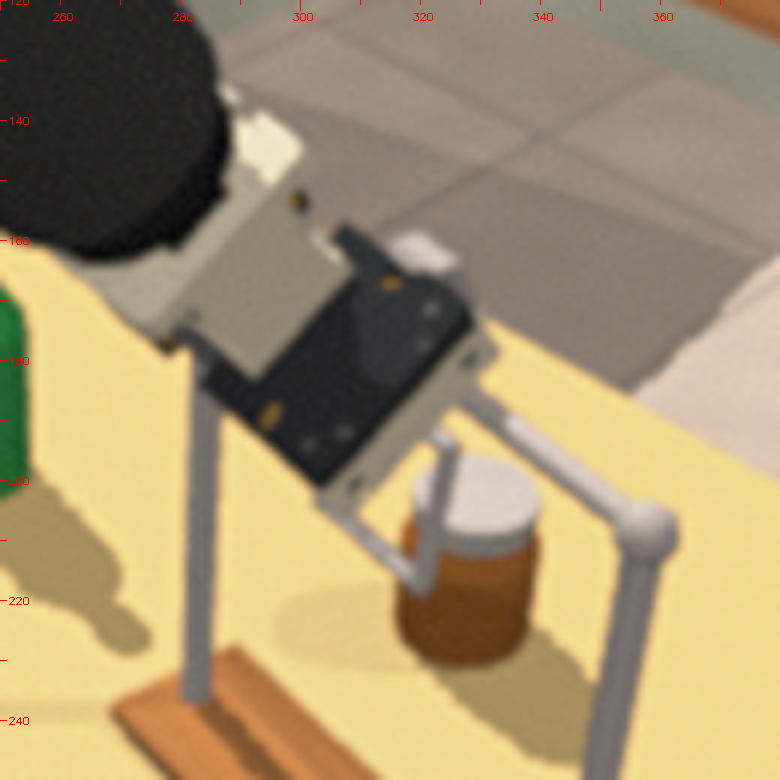

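Call:
carry_out:
  moves:
    - {"dp": [0,0,-9],"delta_rot": [0,0,0],"fingers": 10}
    - {"dp": [0,0,-9],"delta_rot": [0,0,0],"fingers": 10}
    - {"dp": [0,0,-9],"delta_rot": [0,0,0],"fingers": 10}
    - {"dp": [0,0,-9],"delta_rot": [0,0,0],"fingers": 10}
    - {"dp": [0,0,0],"delta_rot": [0,0,0],"fingers": 10}

```text
clock: 12.55
position: [0.5524, -0.0153, 0.2416]
tcp_rot: [0.311, 0.08, 0.947, -0.026]
force: [-0.4, -0.6, -2.2]
opening: 0.0259
```

```bash
python3 - <<'E'
from plan import *
p,M,o=tool();t,A=hang_now(p,M);print(p,o["joint_pos"].round(2),o["force"])
print("euler",R.from_matrix(A).as_euler('ZYX').round(3),"crook local",loc(t+A@(np.array([0,0,.1365])-GRIP)))
s=cam("scene",1);crop(s,240,180,310,270,9,"aa_s.png")
E
```

```text
[ 0.55241509 -0.01534947  0.24161418] [ 0.45 -0.25 -1.02  0.95 -0.43 -2.99] [-0.44481871 -0.61315562 -2.2441113 ]
euler [-0.15   0.074  0.004] crook local [  1.23693757  -2.35687252 317.21870554]
```

View pics/aa_s.png

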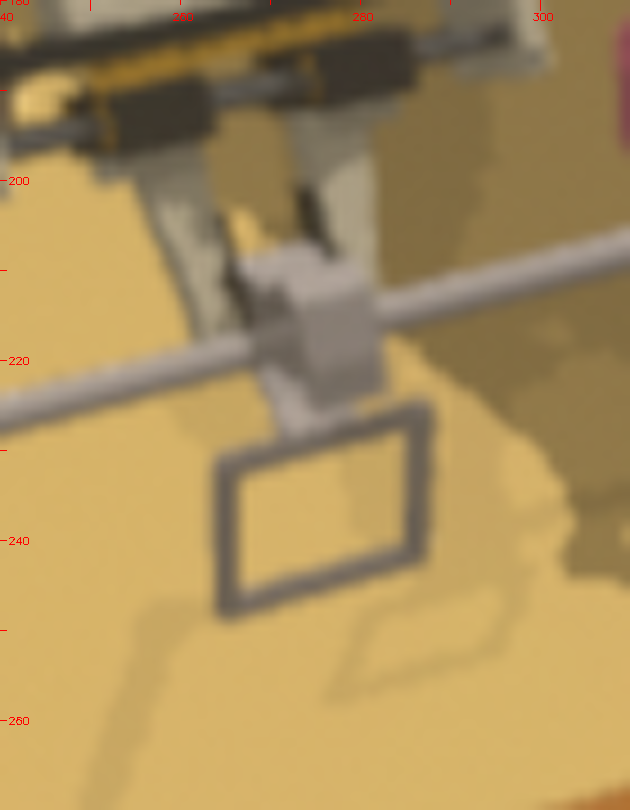

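Call:
carry_out:
  moves:
    - {"dp": [-3,0,-2],"delta_rot": [0.007,0.05,0],"fingers": 10}
    - {"dp": [-4,1,-2],"delta_rot": [0.007,0.05,0],"fingers": 10}
    - {"dp": [0,0,0],"delta_rot": [0,0,0],"fingers": 10}

```text
clock: 12.9
position: [0.5466, -0.0122, 0.2392]
tcp_rot: [0.263, 0.081, 0.961, -0.022]
force: [0.4, 1.7, -0.7]
opening: 0.0256
```

```bash
python3 - <<'E'
from plan import *
p,M,o=tool();t,A=hang_now(p,M);print(p,o["joint_pos"].round(2),o["force"],M[:,2])
print("euler",R.from_matrix(A).as_euler('ZYX').round(3),"crook local",loc(t+A@(np.array([0,0,.1365])-GRIP)))
E
```

```text
[ 0.54662815 -0.01217001  0.23924695] [ 0.54 -0.22 -0.88  0.64 -0.59 -2.75] [ 0.35660369  1.70801004 -0.67981994] [ 0.50225433 -0.08462817 -0.8605688 ]
euler [-0.148  0.174  0.006] crook local [ 2.50459710e+00 -1.58217033e-01  3.13101815e+02]
```

Call:
carry_out:
  moves:
    - {"dp": [0,0,-3],"delta_rot": [0,0,0],"fingers": 10}
    - {"dp": [0,0,-3],"delta_rot": [0,0,0],"fingers": 10}
    - {"dp": [0,0,-1],"delta_rot": [0,0,0],"fingers": 10}
    - {"dp": [0,0,0],"delta_rot": [0,0,0],"fingers": 10}

```text
clock: 13.3
position: [0.5468, -0.0134, 0.2326]
tcp_rot: [0.265, 0.08, 0.961, -0.023]
force: [-0.9, 1.1, 5.7]
opening: 0.0256
```

```bash
python3 - <<'E'
from plan import *
p,M,o=tool();t,A=hang_now(p,M);print(p,o["joint_pos"].round(2),o["force"],M[:,2])
print("euler",R.from_matrix(A).as_euler('ZYX').round(3),"crook local",loc(t+A@(np.array([0,0,.1365])-GRIP)))
s=cam("scene",1);crop(s,240,180,310,270,9,"ab_s.png")
E
```

```text
[ 0.54680014 -0.01342285  0.23263965] [ 0.52 -0.22 -0.9   0.66 -0.56 -2.78] [-0.86428498  1.11230678  5.7201651 ] [ 0.50519667 -0.0860646  -0.85870205]
euler [-0.148  0.171  0.005] crook local [  2.59767951  -1.27356765 306.56934962]
```

View pics/ab_s.png

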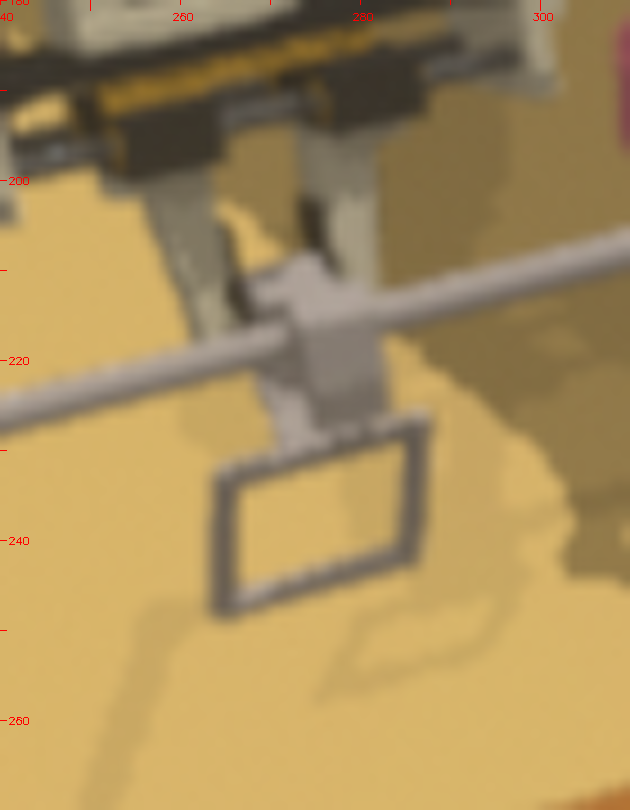

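Call:
carry_out:
  moves:
    - {"dp": [0,0,0],"delta_rot": [0,0,0],"fingers": 30}
    - {"dp": [0,0,0],"delta_rot": [0,0,0],"fingers": 40}
    - {"dp": [0,0,0],"delta_rot": [0,0,0],"fingers": 50}
    - {"dp": [0,0,0],"delta_rot": [0,0,0],"fingers": 55}
    - {"dp": [0,0,0],"delta_rot": [0,0,0],"fingers": 55}
    - {"dp": [0,0,0],"delta_rot": [0,0,0],"fingers": 55}

```text
clock: 13.95
position: [0.5459, -0.0136, 0.2311]
tcp_rot: [0.263, 0.081, 0.961, -0.023]
force: [-0.5, 0.6, -0.1]
opening: 0.0542
```

```bash
python3 - <<'E'
from plan import *
p,M,o=tool();print(p,o["force"],o["opening"])
s=cam("scene",1);crop(s,240,180,310,270,9,"ac_s.png")
E
```

```text
[ 0.54585703 -0.01362068  0.23110158] [-0.54255275  0.55901284 -0.06692009] 0.054193740953565564
```

View pics/ac_s.png

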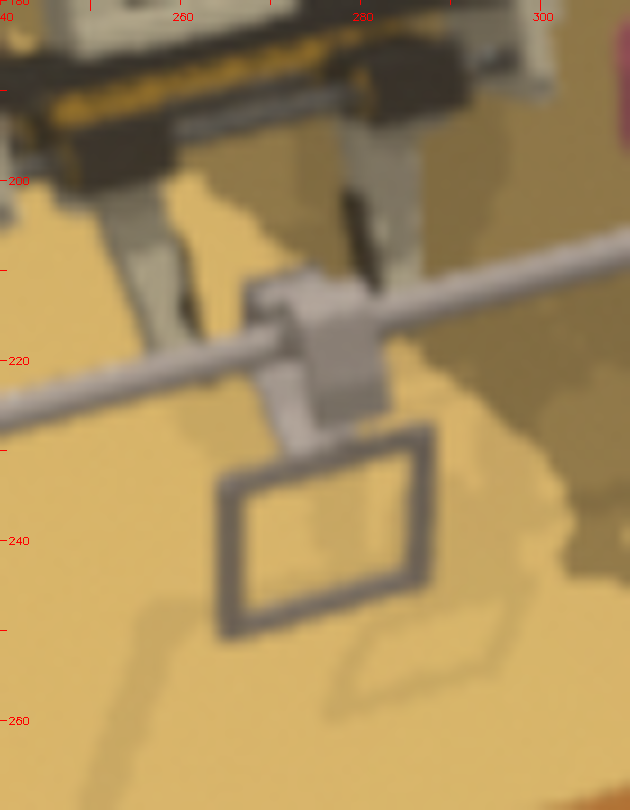

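Call:
carry_out:
  moves:
    - {"dp": [-8,1,14],"delta_rot": [0,0,0],"fingers": 55}
    - {"dp": [-10,2,17],"delta_rot": [0,0,0],"fingers": 55}
    - {"dp": [-10,2,17],"delta_rot": [0,0,0],"fingers": 55}
    - {"dp": [-10,2,17],"delta_rot": [0,0,0],"fingers": 55}
    - {"dp": [-10,2,17],"delta_rot": [0,0,0],"fingers": 55}
    - {"dp": [-10,4,15],"delta_rot": [0.015,0.1,0],"fingers": 55}
    - {"dp": [-10,10,5],"delta_rot": [0.015,0.1,0],"fingers": 55}
    - {"dp": [-10,20,0],"delta_rot": [0.015,0.1,0],"fingers": 55}
    - {"dp": [-5,20,0],"delta_rot": [0.015,0.1,0],"fingers": 55}
    - {"dp": [0,20,0],"delta_rot": [0.015,0.1,0],"fingers": 55}
    - {"dp": [0,0,0],"delta_rot": [0,0,0],"fingers": 55}

```text
clock: 15.1
position: [0.4649, 0.0716, 0.3316]
tcp_rot: [0.011, 0.082, 0.997, -0.007]
force: [-0.4, -0.1, 0.0]
opening: 0.0549
```

```bash
python3 - <<'E'
from plan import *
p,M,o=tool();print(p,o["force"],o["joint_pos"].round(2));print(M.round(3))
s=cam("scene",1);crop(s,220,140,350,270,6,"ad_s.png")
E
```

```text
[0.46488341 0.07156345 0.33155533] [-0.43273433 -0.08591538  0.03225361] [ 0.6  -0.06 -0.2   0.03 -1.43 -2.34]
[[-0.986  0.164  0.021]
 [ 0.164  0.986 -0.016]
 [-0.023 -0.013 -1.   ]]
```

View pics/ad_s.png

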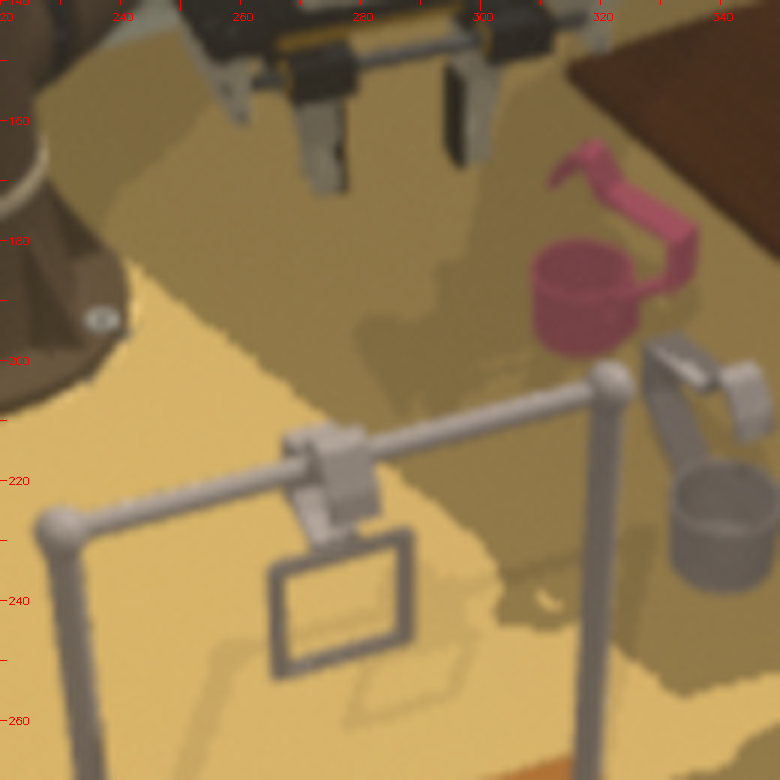

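Call:
carry_out:
  moves:
    - {"dp": [-5,10,0],"delta_rot": [0,0,0.14],"fingers": 60}
    - {"dp": [-5,15,0],"delta_rot": [0,0,0.14],"fingers": 60}
    - {"dp": [-5,15,0],"delta_rot": [0,0,0.14],"fingers": 60}
    - {"dp": [-5,15,0],"delta_rot": [0,0,0.14],"fingers": 60}
    - {"dp": [-5,15,0],"delta_rot": [0,0,0.14],"fingers": 60}
    - {"dp": [-5,15,0],"delta_rot": [0,0,0.14],"fingers": 60}
    - {"dp": [-5,15,0],"delta_rot": [0,0,0.14],"fingers": 60}
    - {"dp": [-5,15,0],"delta_rot": [0,0,0.14],"fingers": 60}
    - {"dp": [-5,15,0],"delta_rot": [0,0,0.14],"fingers": 60}
    - {"dp": [-5,15,0],"delta_rot": [0,0,0.14],"fingers": 60}
    - {"dp": [-5,15,0],"delta_rot": [0,0,0.14],"fingers": 60}
    - {"dp": [-5,15,0],"delta_rot": [0,0,0.14],"fingers": 60}
    - {"dp": [-5,15,0],"delta_rot": [0,0,0.14],"fingers": 60}
    - {"dp": [-5,15,0],"delta_rot": [0,0,0.14],"fingers": 60}
    - {"dp": [0,15,0],"delta_rot": [0,0,0.14],"fingers": 60}
    - {"dp": [0,5,0],"delta_rot": [0,0,0.14],"fingers": 60}
    - {"dp": [0,0,0],"delta_rot": [0,0,0.14],"fingers": 60}
    - {"dp": [0,0,0],"delta_rot": [0,0,0.14],"fingers": 60}
    - {"dp": [0,0,0],"delta_rot": [0,0,0.14],"fingers": 60}
    - {"dp": [0,0,0],"delta_rot": [0,0,0.14],"fingers": 60}

```text
clock: 17.15
position: [0.3927, 0.2937, 0.3334]
tcp_rot: [-0.009, 0.969, -0.248, -0.012]
force: [-0.8, -0.2, -0.5]
opening: 0.0598
```

Call:
carry_out:
  moves:
    - {"dp": [0,0,0],"delta_rot": [0,0,0.14],"fingers": 60}
    - {"dp": [0,0,-20],"delta_rot": [0,0,0.14],"fingers": 60}
    - {"dp": [0,0,-20],"delta_rot": [0,0,0.14],"fingers": 60}
    - {"dp": [0,0,0],"delta_rot": [0,0,0.09],"fingers": 60}
    - {"dp": [0,0,0],"delta_rot": [0,0,0],"fingers": 60}

```text
clock: 17.65
position: [0.3926, 0.2936, 0.2929]
tcp_rot: [-0.005, 1.0, 0.002, -0.014]
force: [-0.3, -0.6, 0.0]
opening: 0.0599
```

```bash
python3 - <<'E'
from plan import *
p,M,o=tool();print(p,o["force"],o["joint_pos"].round(2));print(M.round(3))
w=cam("wrist",1);cv2.imwrite("pics/ae_w.png",w["color"][:,:,::-1])
E
```

```text
[0.39260165 0.29361113 0.29293562] [-0.31695205 -0.62277926  0.04609477] [ 1.02  0.01 -0.19 -0.03 -1.38  0.56]
[[ 1.     0.005 -0.028]
 [ 0.005 -1.     0.01 ]
 [-0.028 -0.01  -1.   ]]
```

View pics/ae_w.png

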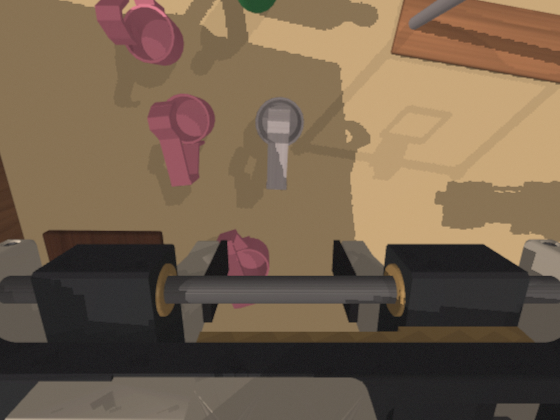

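```bash
python3 - <<'E'
from plan import *
w=cam("wrist")
crop(w,140,80,310,290,3.6,"af_w.png")
crop(w,250,85,310,200,6,"ag_w.png")
for n,u,v,z in (("rim",279,121,.05),("pinkL rim",193,118,.05),("pinkL grip",182,184,.074),("pinkB rim",247,258,.05)): print(n,onz(w,u,v,z).round(4))
E
```

```text
rim [0.4555 0.2971 0.05  ]
pinkL rim [0.4588 0.4158 0.05  ]
pinkL grip [0.371  0.4318 0.074 ]
pinkB rim [0.2438 0.3474 0.05  ]
```

View pics/af_w.png

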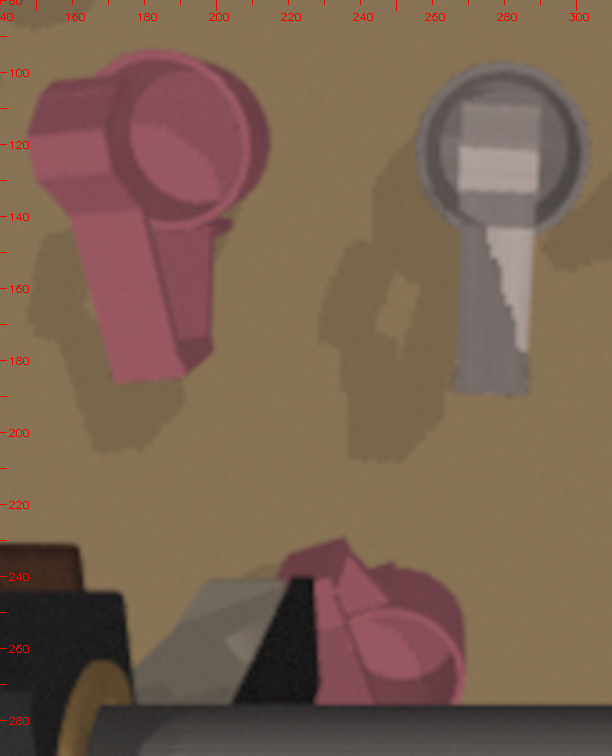

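View pics/ag_w.png

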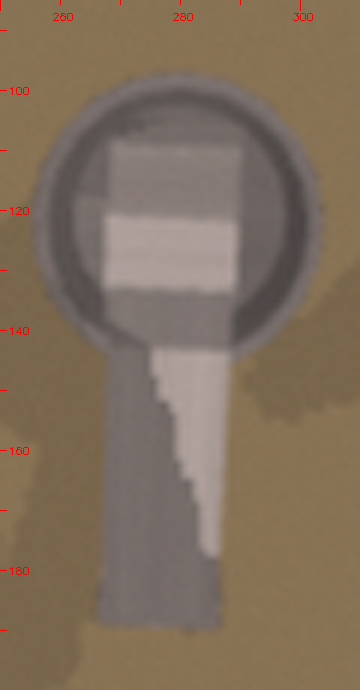

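```bash
python3 - <<'E'
from plan import *
w=cam("wrist")
for n,u,v,z in (("rim",279.3,121.5,.05),("griptop back",276.4,189,.114),("mid",277.5,143,.141),("hook front top",278.5,121,.1415),("tip",279.5,109.5,.112),("gL",266.2,189,.114),("gR",286.6,189,.114)): print(n,onz(w,u,v,z).round(4))
E
```

```text
rim [0.4548 0.2967 0.05  ]
griptop back [0.3757 0.2993 0.114 ]
mid [0.436  0.2976 0.141 ]
hook front top [0.4597 0.2966 0.1415]
tip [0.4713 0.2959 0.112 ]
gL [0.3756 0.3121 0.114 ]
gR [0.3758 0.2864 0.114 ]
```

```bash
python3 - <<'E'
from plan import *
w=cam("wrist");s=cam("scene")
for n,f,u,v,z in (("w top",w,234,230,.114),("w top",w,234,230,.14),("s rim",s,317.5,184,.05),("s griptop",s,334,177,.114),("s crook",s,319,165,.14),("s grip low",s,333,187,.074)): print(n,onz(f,u,v,z).round(3))
E
```

```text
w top [0.319 0.355 0.114]
w top [0.33  0.351 0.14 ]
s rim [0.225 0.352 0.05 ]
s griptop [0.291 0.379 0.114]
s crook [0.228 0.353 0.14 ]
s grip low [0.297 0.373 0.074]
```

Call:
carry_out:
  moves:
    - {"dp": [-5,2,-20],"delta_rot": [0,-0.11,-0.015],"fingers": 50}
    - {"dp": [-10,2,-30],"delta_rot": [0,-0.11,-0.01],"fingers": 50}
    - {"dp": [-10,2,-30],"delta_rot": [0,-0.11,-0.01],"fingers": 50}
    - {"dp": [-3,0,-30],"delta_rot": [0,0,0],"fingers": 50}
    - {"dp": [0,0,-25],"delta_rot": [0,0,0],"fingers": 50}
    - {"dp": [0,0,0],"delta_rot": [0,0,0],"fingers": 50}

```text
clock: 18.3
position: [0.3653, 0.298, 0.1592]
tcp_rot: [-0.003, 0.989, -0.016, 0.145]
force: [1.0, 0.2, 0.6]
opening: 0.0503
```

```bash
python3 - <<'E'
from plan import *
p,M,o=tool();print(p,o["force"],o["joint_pos"].round(2));print(M.round(3))
g=np.array([.3795,.2990,.097]);print("to go",((g+.049*M[:,2]-p)*1e3).round(1))
w=cam("wrist",1);cv2.imwrite("pics/ah_w.png",w["color"][:,:,::-1])
s=cam("scene",1);crop(s,290,140,380,250,6,"ah_s.png")
d=cam("side",1);crop(d,100,130,260,270,5,"ah_d.png")
E
```

```text
[0.36528877 0.29796527 0.15915404] [0.98045942 0.16607413 0.61893979] [ 1.35 -0.09 -0.8   0.38 -0.84 -0.07]
[[ 0.958 -0.03   0.286]
 [-0.032 -0.999  0.002]
 [ 0.286 -0.011 -0.958]]
to go [  28.2    1.1 -109.1]
```

View pics/ah_w.png

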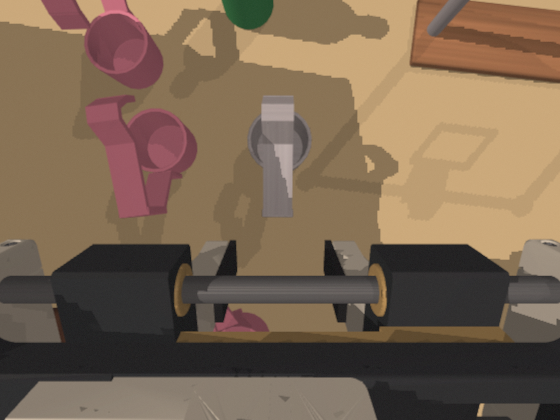

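View pics/ah_s.png

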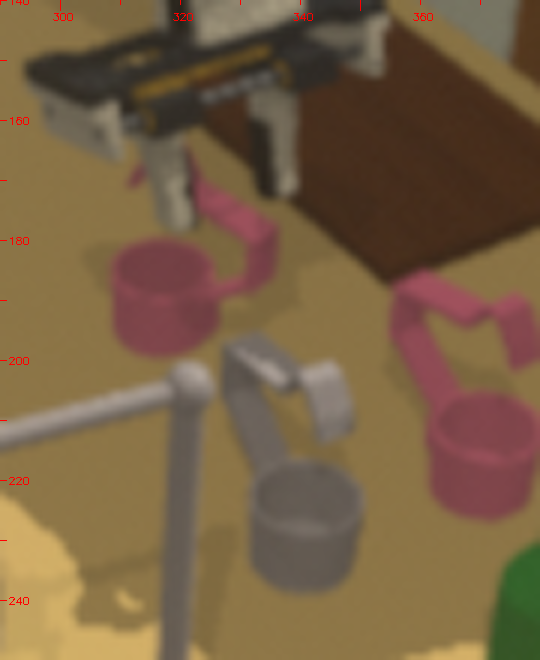

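View pics/ah_d.png

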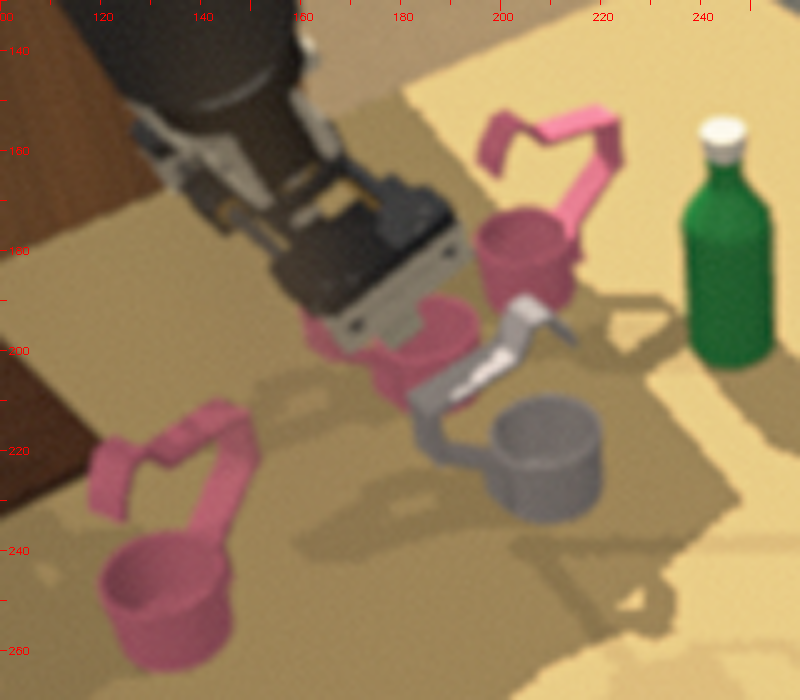

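Call:
carry_out:
  moves:
    - {"dp": [5,0,-20],"delta_rot": [0,0,0],"fingers": 50}
    - {"dp": [6,0,-20],"delta_rot": [0,0,0],"fingers": 50}
    - {"dp": [6,1,-20],"delta_rot": [0,0,0],"fingers": 50}
    - {"dp": [5,0,-20],"delta_rot": [0,0,0],"fingers": 50}
    - {"dp": [0,0,0],"delta_rot": [0,0,0],"fingers": 50}

```text
clock: 18.95
position: [0.3891, 0.3, 0.0805]
tcp_rot: [-0.004, 0.989, -0.016, 0.145]
force: [1.3, 0.6, 0.5]
opening: 0.0501
```

```bash
python3 - <<'E'
from plan import *
p,M,o=tool();print(p,o["force"],o["joint_pos"].round(2));print(M[:,2].round(3))
g=np.array([.3795,.2990,.097]);print("to go",((g+.049*M[:,2]-p)*1e3).round(1))
w=cam("wrist",1);cv2.imwrite("pics/ai_w.png",w["color"][:,:,::-1])
s=cam("scene",1);crop(s,290,140,380,250,6,"ai_s.png")
E
```

```text
[0.3891003  0.29995799 0.08052248] [1.27442101 0.5949628  0.4979999 ] [ 1.26  0.04 -0.92  0.52 -0.58 -0.16]
[ 0.287  0.002 -0.958]
to go [  4.5  -0.8 -30.5]
```

View pics/ai_w.png

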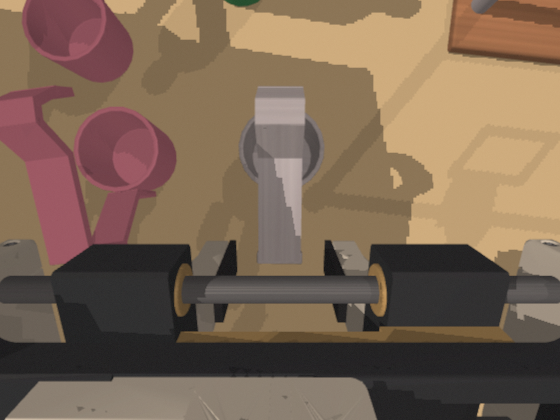

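View pics/ai_s.png

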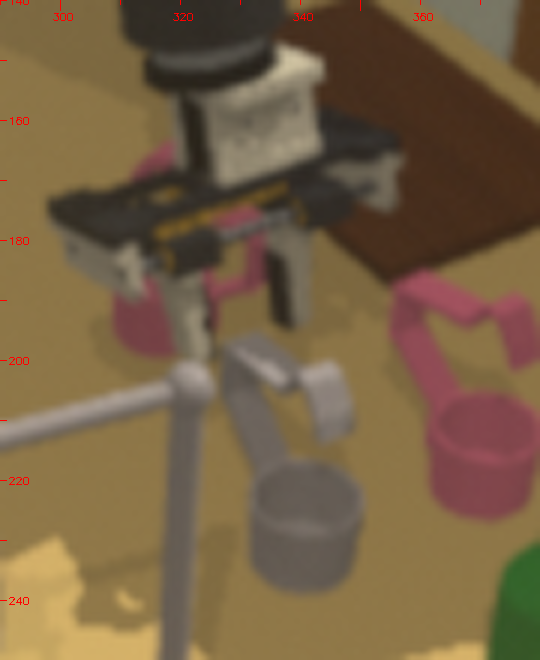

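Call:
carry_out:
  moves:
    - {"dp": [2,-1,-12],"delta_rot": [0,0,0],"fingers": 50}
    - {"dp": [2,0,-11],"delta_rot": [0,0,0],"fingers": 50}
    - {"dp": [1,0,-7],"delta_rot": [0,0,0],"fingers": 50}
    - {"dp": [0,0,0],"delta_rot": [0,0,0],"fingers": 50}

```text
clock: 19.45
position: [0.3939, 0.3003, 0.0522]
tcp_rot: [-0.005, 0.989, -0.015, 0.146]
force: [-0.4, -0.2, 0.9]
opening: 0.05
```

```bash
python3 - <<'E'
from plan import *
p,M,o=tool();print(p,o["force"],o["joint_pos"].round(2));print(M[:,2].round(3))
g=np.array([.3795,.2990,.097]);print("to go",((g+.049*M[:,2]-p)*1e3).round(1))
s=cam("scene",1);crop(s,290,140,380,250,6,"aj_s.png")
E
```

```text
[0.39393214 0.30032516 0.0522351 ] [-0.41032899 -0.18125588  0.87621654] [ 1.22  0.09 -0.98  0.63 -0.47 -0.24]
[ 0.288  0.006 -0.958]
to go [-0.3 -1.1 -2.2]
```

View pics/aj_s.png

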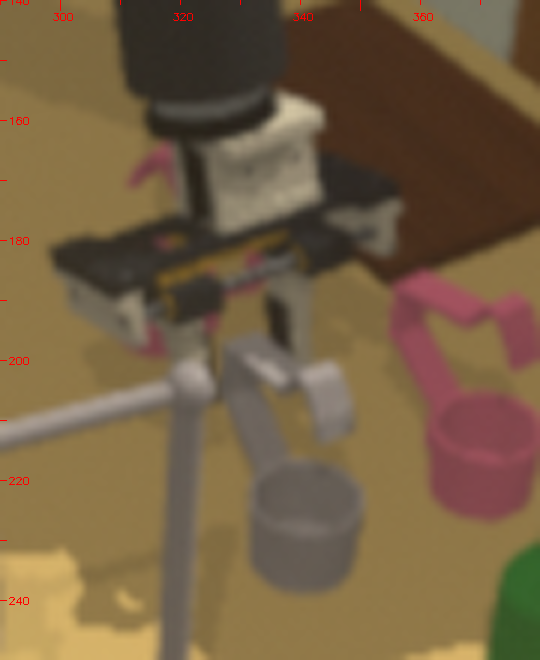

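Aligned, with no contact force. Closing.

Call:
carry_out:
  moves:
    - {"dp": [0,0,0],"delta_rot": [0,0,0],"fingers": 10}
    - {"dp": [0,0,0],"delta_rot": [0,0,0],"fingers": 10}
    - {"dp": [0,0,0],"delta_rot": [0,0,0],"fingers": 10}
    - {"dp": [0,0,0],"delta_rot": [0,0,0],"fingers": 10}
    - {"dp": [0,0,0],"delta_rot": [0,0,0],"fingers": 10}
    - {"dp": [0,0,0],"delta_rot": [0,0,0],"fingers": 10}
    - {"dp": [0,0,0],"delta_rot": [0,0,0],"fingers": 10}

```text
clock: 20.2
position: [0.3935, 0.3002, 0.0515]
tcp_rot: [-0.005, 0.989, -0.015, 0.145]
force: [-3.6, 0.1, 6.1]
opening: 0.0253
```

Call:
carry_out:
  moves:
    - {"dp": [0,0,5],"delta_rot": [0,0,0],"fingers": 10}
    - {"dp": [0,0,10],"delta_rot": [0,0,0],"fingers": 10}
    - {"dp": [0,0,15],"delta_rot": [0,0,0],"fingers": 10}
    - {"dp": [0,0,20],"delta_rot": [0,0,0],"fingers": 10}
    - {"dp": [0,0,0],"delta_rot": [0,0,0],"fingers": 10}

```text
clock: 20.7
position: [0.3935, 0.3013, 0.1032]
tcp_rot: [-0.006, 0.989, -0.015, 0.145]
force: [0.1, 0.5, -2.4]
opening: 0.0257
```

```bash
python3 - <<'E'
from plan import *
p,M,o=tool();print(p,o["force"],o["joint_pos"].round(2),o["opening"]);print(M.round(3))
s=cam("scene",1);crop(s,290,140,380,250,6,"ak_s.png")
d=cam("side",1);crop(d,100,130,260,270,5,"ak_d.png")
E
```

```text
[0.39354994 0.30133955 0.10319996] [ 0.09477135  0.54406376 -2.44388143] [ 1.26  0.01 -0.87  0.47 -0.64 -0.09] 0.02567575632627243
[[ 0.957 -0.028  0.288]
 [-0.032 -0.999  0.008]
 [ 0.287 -0.017 -0.958]]
```

View pics/ak_s.png

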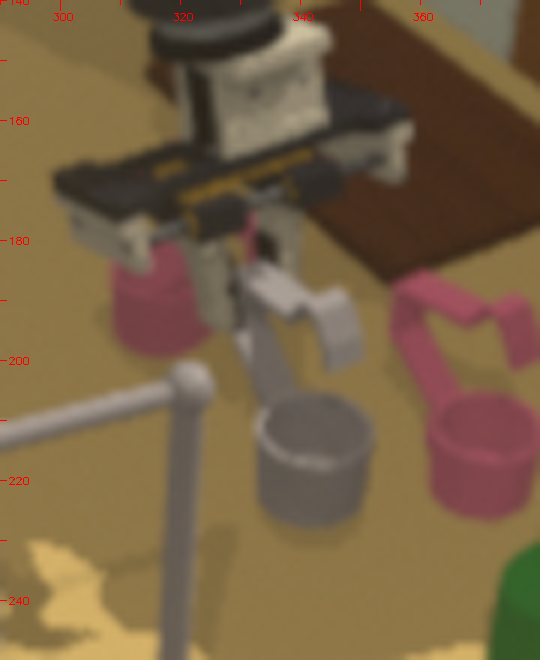

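View pics/ak_d.png

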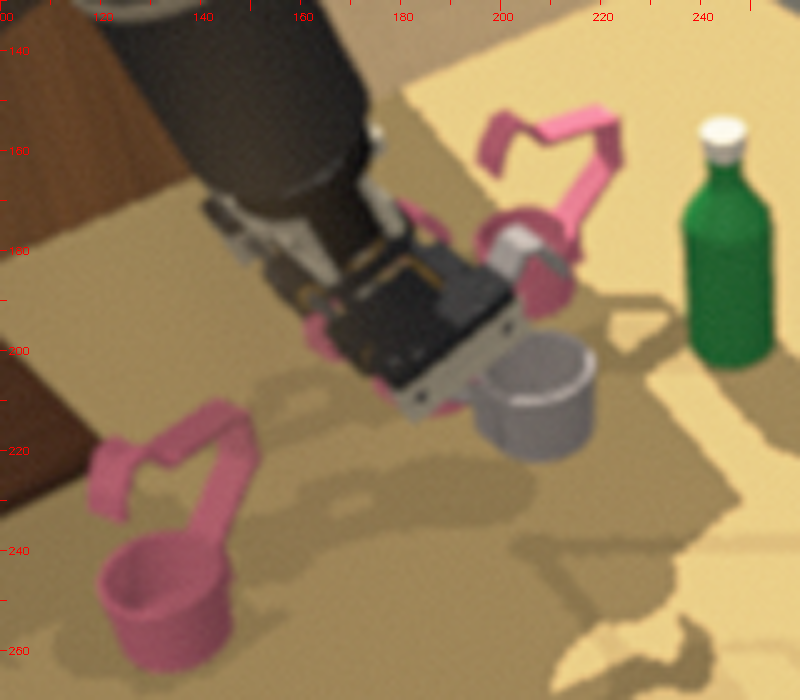

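```bash
python3 - <<'E'
from plan import *
s=cam("scene");d=cam("side")
print(tri([(s,342.5,211.7),(d,208.2,203.4)]))
print(tri([(s,343.5,222.5),(d,207.5,214)]), "bottoms approx")
print("hook front bottom tip scene/side", proj(s,(.471,.296,.164)),proj(s,(.471,.308,.164)))
E
```

```text
(array([0.45701855, 0.29681845, 0.09945654]), [np.float64(0.0028014739365690923), np.float64(0.0028014739365691166)])
(array([0.45780041, 0.306859  , 0.04882682]), [np.float64(0.0004758391945108474), np.float64(0.0004758391945107323)]) bottoms approx
hook front bottom tip scene/side [345.80401968 199.86843435] [348.75821777 198.69913691]
```

```bash
python3 - <<'E'
from plan import *
s=cam("scene");d=cam("side")
crop(s,245,200,305,265,12,"al_s.png")
crop(d,290,150,350,230,9,"al_d.png")
E
```

```text
(no output)
```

View pics/al_s.png

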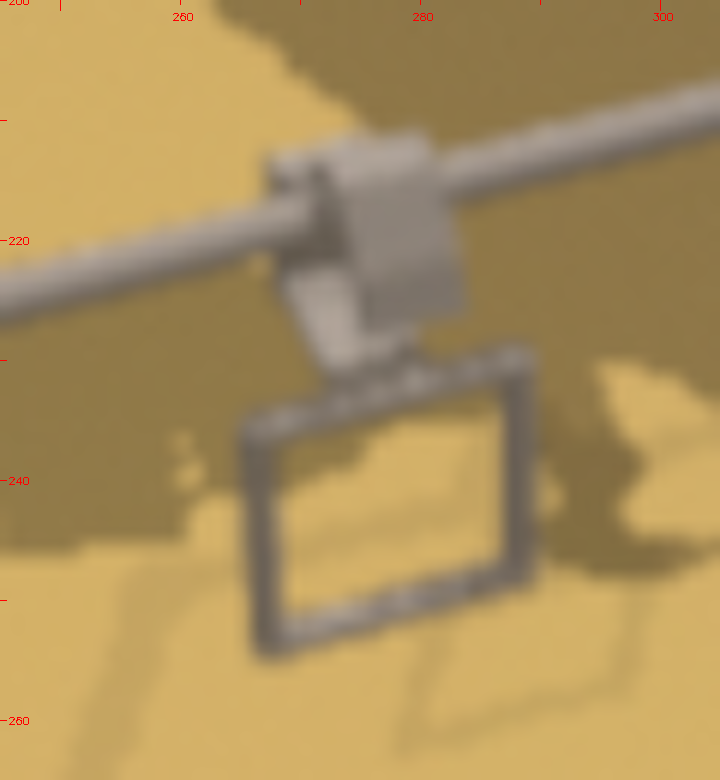

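View pics/al_d.png

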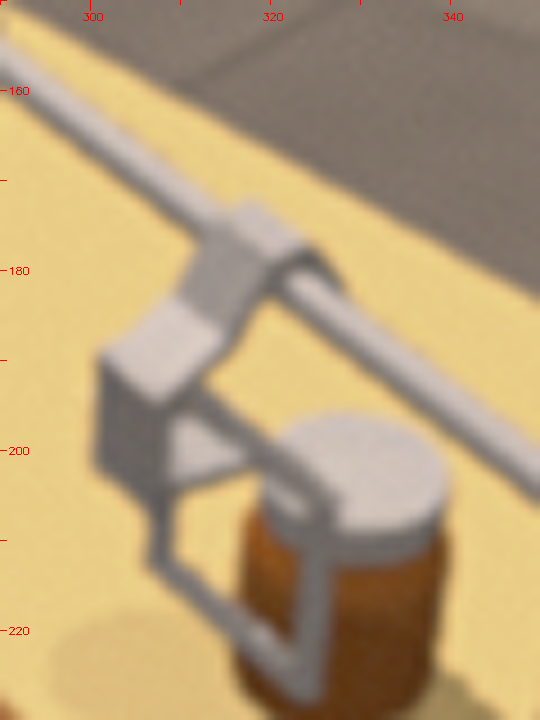

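```bash
cat > hangerfit.py <<'E'
from plan import *
def fit_hanger(obs,q0,sig=.01):
    def r(q):
        e=[]
        for f,P,uv in obs: e+=list((proj(f,hpts(q,P)[0])-uv)/.7)
        e+=[(q[2]-q0[2])/.004]; e+=list((q[:2]-q0[:2])/sig)
        return np.array(e)
    return least_squares(r,q0,loss='soft_l1')
E
python3 - <<'E'
from hangerfit import *
s=cam("scene");d=cam("side")
c=rl(0,0,.306);A=R.from_euler('ZYX',[RY,0,0]).as_matrix();g=c-A@(np.array([0,0,.1365])-GRIP)
q0=np.r_[g,0,0,RY]
L=LOOP
so=[(266.3,236),(288,230.5),(288.3,247.8),(267.4,254)]
do={1:None,0:(326.5,205.5),2:(307.5,212),3:(324.5,226.5)}
O1=[(s,P,np.array(u)) for P,u in zip(L,so)];O2=[(d,L[k],np.array(u)) for k,u in do.items() if u]
for O in (O1,O2,O1+O2):
    S=fit_hanger(O,q0);q=S.x
    print("cost",S.cost.round(2),"eul",R.from_rotvec(q[3:]).as_euler('ZYX').round(3),"loop mid top",hpts(q,np.array([0,0,.009])).round(4),"crook",hpts(q,np.array([0,0,.1365])).round(4))
np.save("hq.npy",q)
E
```

```text
cost 0.2 eul [-0.155 -0.022 -0.002] loop mid top [[ 0.5696 -0.0155  0.1788]] crook [[ 0.5668 -0.0147  0.3063]]
cost 0.43 eul [-0.13  -0.021  0.004] loop mid top [[ 0.5679 -0.0185  0.1792]] crook [[ 0.5651 -0.0187  0.3067]]
cost 2.04 eul [-0.14  -0.016 -0.001] loop mid top [[ 0.5694 -0.0163  0.1781]] crook [[ 0.5675 -0.0159  0.3056]]
```

```bash
cat >> plan.py <<'E'
# cup in tool
pc=np.array([.3935,.3002,.0515]);Mc=np.array([[.957,-.028,.288],[-.032,-.999,.008],[.287,-.017,-.958]])
U,_,V=np.linalg.svd(Mc);Mc=U@V
Ac=R.from_euler('ZYX',[-.035,0.0,0]).as_matrix();oc=np.array([.4552,.2967,0.])
dco=Mc.T@(oc-pc);dcA=Mc.T@Ac
CR=np.array([0,0,.1365])
def cup_now(p,M): A=M@dcA; return p+M@dco, A
def tool_cup(crook,yaw,pitch):
    A=R.from_euler('ZYX',[yaw,pitch,0]).as_matrix();o_=np.asarray(crook)-A@CR;M=A@dcA.T;return o_-M@dco,M
LM=np.array([.569,-.0165,.1785]);LY=-.147
def ll(x,y,z): c,s=np.cos(LY),np.sin(LY); return np.array([LM[0]+c*x-s*y,LM[1]+s*x+c*y,z])
def lloc(p):
    d=p[:2]-LM[:2];c,s=np.cos(LY),np.sin(LY); return np.array([(c*d[0]+s*d[1])*1e3,(-s*d[0]+c*d[1])*1e3,p[2]*1e3]).round(1)
E
python3 - <<'E'
from plan import *
p,M,o=tool();O,A=cup_now(p,M);print(p,"cup origin",O,"eul",R.from_matrix(A).as_euler('ZYX').round(3))
for x,y,z in ((-.06,.15,.217),(-.06,0,.217),(0,0,.217),(0,0,.1785)):
    P,M2=tool_cup(ll(x,y,z),LY,0);print((P*1e3).round(1),((P-p)*1e3).round(1),R.from_matrix(M2@M.T).as_rotvec().round(3),np.hypot(P[0],P[1]).round(3))
E
```

```text
[0.39307299 0.29982369 0.10105381] cup origin [0.45472775 0.29614978 0.04951177] eul [-0.036  0.001 -0.003]
[470.7 151.  132. ] [  77.6 -148.8   30.9] [ 0.003 -0.001 -0.111] 0.494
[448.7   2.7 132. ] [  55.7 -297.2   30.9] [ 0.003 -0.001 -0.111] 0.449
[508.1  -6.1 132. ] [ 115.  -305.9   30.9] [ 0.003 -0.001 -0.111] 0.508
[508.1  -6.1  93.5] [ 115.  -305.9   -7.6] [ 0.003 -0.001 -0.111] 0.508
```

Call:
carry_out:
  moves:
    - {"dp": [0,0,16],"delta_rot": [0,0,0],"fingers": 10}
    - {"dp": [0,0,17],"delta_rot": [0,0,0],"fingers": 10}
    - {"dp": [11,-21,0],"delta_rot": [0,0,-0.016],"fingers": 10}
    - {"dp": [11,-21,0],"delta_rot": [0,0,-0.016],"fingers": 10}
    - {"dp": [11,-21,0],"delta_rot": [0,0,-0.016],"fingers": 10}
    - {"dp": [11,-21,0],"delta_rot": [0,0,-0.016],"fingers": 10}
    - {"dp": [11,-21,0],"delta_rot": [0,0,-0.016],"fingers": 10}
    - {"dp": [11,-21,0],"delta_rot": [0,0,-0.016],"fingers": 10}
    - {"dp": [11,-21,0],"delta_rot": [0,0,-0.015],"fingers": 10}
    - {"dp": [0,0,0],"delta_rot": [0,0,0],"fingers": 10}

```text
clock: 21.8
position: [0.4699, 0.1497, 0.1324]
tcp_rot: [0.005, 0.987, -0.072, 0.144]
force: [-0.2, 0.3, -1.9]
opening: 0.0256
```

```bash
python3 - <<'E'
from plan import *
p,M,o=tool();O,A=cup_now(p,M);print(p,"eul",R.from_matrix(A).as_euler('ZYX').round(3),"crook loc",lloc(O+A@CR),o["joint_pos"].round(2),o["force"],o["opening"])
d=cam("side",1);crop(d,190,110,350,260,5,"am_d.png")
s=cam("scene",1);crop(s,240,130,370,270,5,"am_s.png")
E
```

```text
[0.46986945 0.14971981 0.13242802] eul [-0.15   0.003 -0.006] crook loc [-60.4 148.9 217.3] [ 0.9  -0.06 -0.84  0.4  -0.67  0.23] [-0.18968819  0.27643668 -1.90913763] 0.025586363038108222
```

View pics/am_s.png

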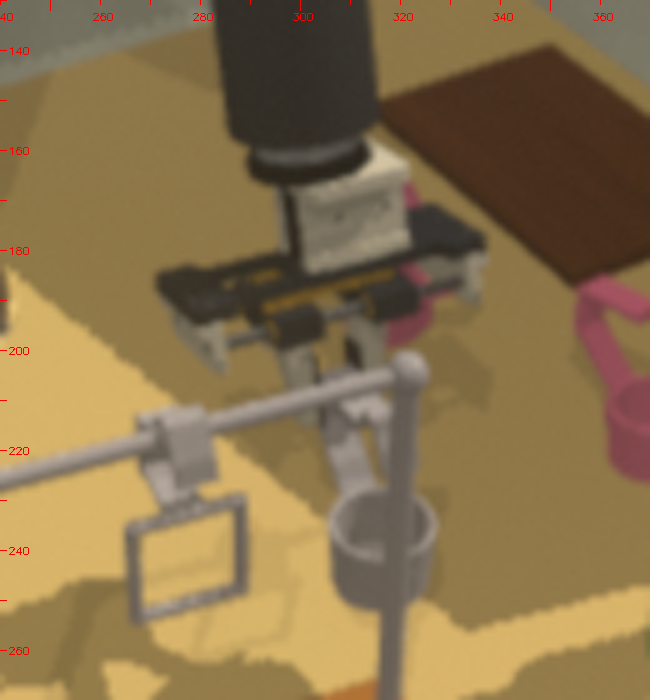

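View pics/am_d.png

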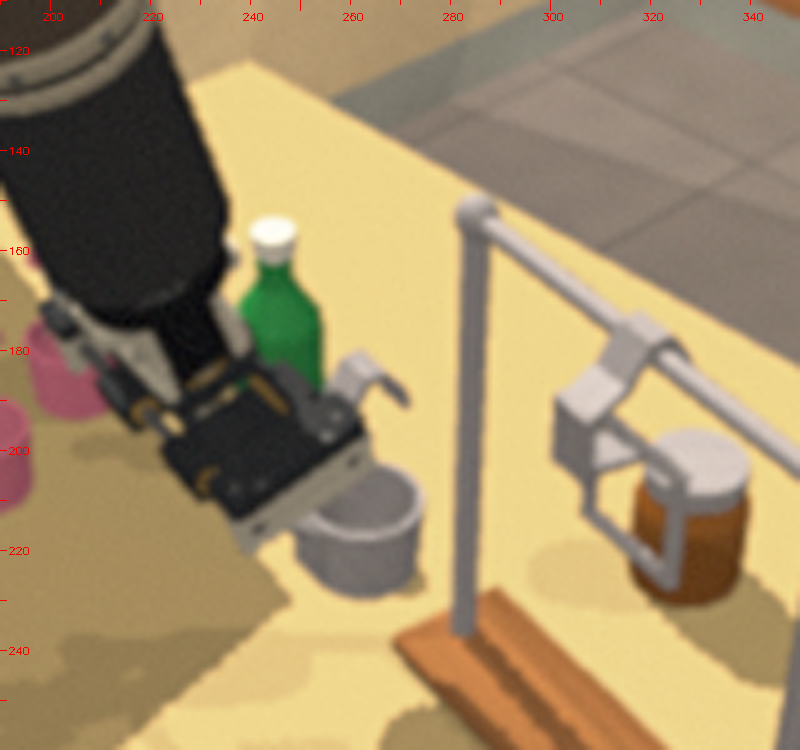

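Call:
carry_out:
  moves:
    - {"dp": [-2,-17,0],"delta_rot": [0,0,0],"fingers": 10}
    - {"dp": [-3,-22,0],"delta_rot": [0,0,0],"fingers": 10}
    - {"dp": [-3,-22,0],"delta_rot": [0,0,0],"fingers": 10}
    - {"dp": [-3,-22,0],"delta_rot": [0,0,0],"fingers": 10}
    - {"dp": [-3,-22,0],"delta_rot": [0,0,0],"fingers": 10}
    - {"dp": [-3,-22,0],"delta_rot": [0,0,0],"fingers": 10}
    - {"dp": [-3,-20,0],"delta_rot": [0,0,0],"fingers": 10}
    - {"dp": [0,0,0],"delta_rot": [0,0,0],"fingers": 10}

```text
clock: 22.7
position: [0.4487, 0.0038, 0.1334]
tcp_rot: [0.004, 0.987, -0.071, 0.144]
force: [-0.0, 0.1, -2.3]
opening: 0.0259
```

```bash
python3 - <<'E'
from plan import *
p,M,o=tool();O,A=cup_now(p,M);print(p,"eul",R.from_matrix(A).as_euler('ZYX').round(3),"crook loc",lloc(O+A@CR),o["joint_pos"].round(2),o["force"],o["opening"])
d=cam("side",1);crop(d,240,120,380,260,5,"an_d.png")
s=cam("scene",1);crop(s,220,140,330,280,5,"an_s.png")
E
```

```text
[0.4487289  0.00379368 0.13340373] eul [-0.148  0.002 -0.004] crook loc [-60.    1.4 218.3] [ 0.63 -0.18 -0.91  0.32 -0.65  0.57] [-0.04255238  0.07863617 -2.27163254] 0.025880762027603196
```

View pics/an_s.png

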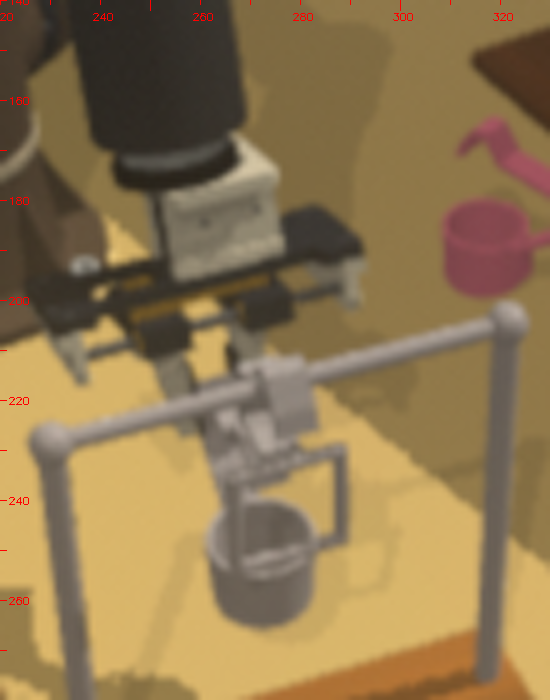

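View pics/an_d.png

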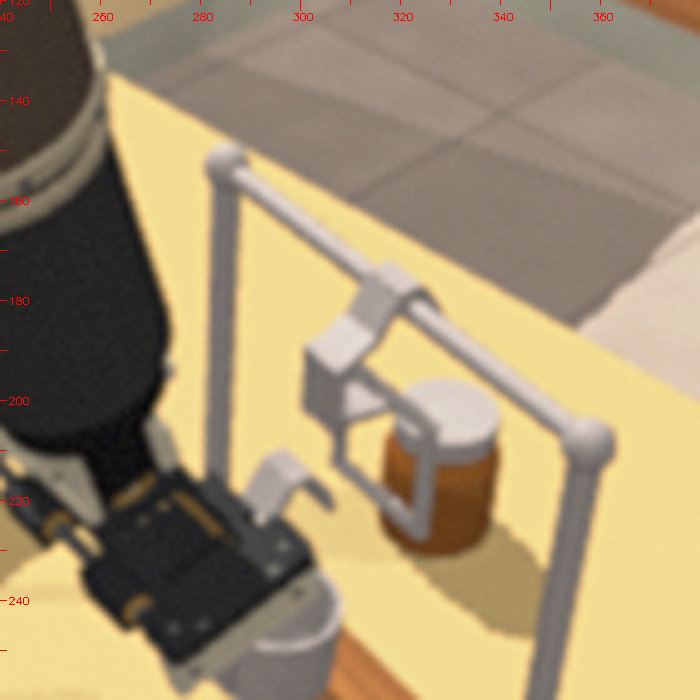

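```bash
python3 - <<'E'
from plan import *
d=cam("side");s=cam("scene");p,M,o=tool();O,A=cup_now(p,M)
crop(d,275,195,345,260,10,"ao_d.png")
for n,P in (("tip+y",(.0225,.012,.112)),("tip-y",(.0225,-.012,.112)),("top+y",(-.015,.012,.1415)),("top -y",(-.015,-.012,.1415)),("ftop-y",(.012,-.012,.1415)),("rim",(0,0,.05))): print(n,proj(d,O+A@np.array(P)).round(1),proj(s,O+A@np.array(P)).round(1))
E
```

```text
tip+y [300.8 214.8] [277.7 236.1]
tip-y [306.9 220.1] [269.9 238.3]
top+y [289.1 211.4] [272.9 220.4]
top -y [295.2 216.9] [265.1 222.5]
ftop-y [304.2 212.6] [268.3 228.4]
rim [295.4 239.1] [271.7 247.3]
```

View pics/ao_d.png

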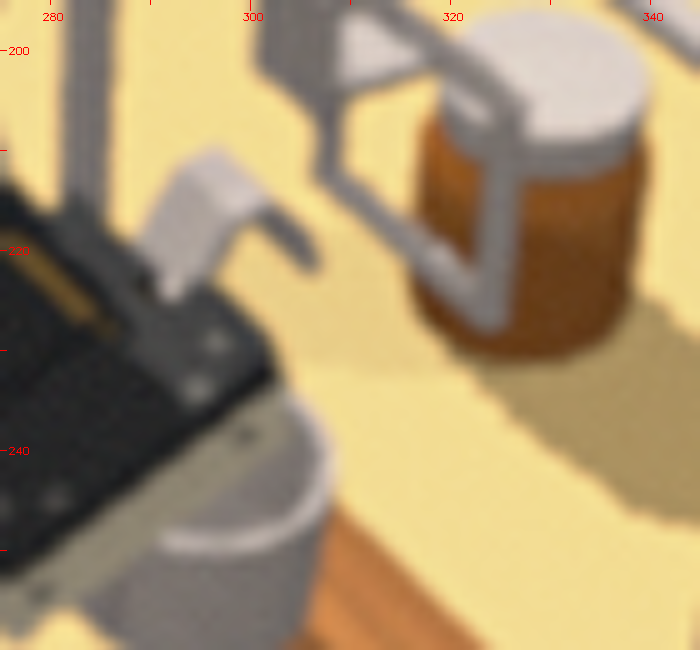

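Call:
carry_out:
  moves:
    - {"dp": [9,-2,1],"delta_rot": [0,0,0],"fingers": 10}
    - {"dp": [12,-2,1],"delta_rot": [0,0,0],"fingers": 10}
    - {"dp": [9,-1,1],"delta_rot": [0,0,0],"fingers": 10}
    - {"dp": [0,0,0],"delta_rot": [0,0,0],"fingers": 10}

```text
clock: 23.2
position: [0.4818, 0.0013, 0.1372]
tcp_rot: [0.004, 0.987, -0.07, 0.145]
force: [-0.6, 0.7, -1.2]
opening: 0.0257
```

```bash
python3 - <<'E'
from plan import *
p,M,o=tool();O,A=cup_now(p,M);print(p,"eul",R.from_matrix(A).as_euler('ZYX').round(3),"crook loc",lloc(O+A@CR),o["joint_pos"].round(2),o["force"],o["opening"])
d=cam("side",1);crop(d,260,160,350,260,7,"ap_d.png")
s=cam("scene",1);crop(s,230,180,310,270,8,"ap_s.png")
E
```

```text
[0.48176138 0.00133482 0.13716367] eul [-0.146  0.001 -0.004] crook loc [-27.1   3.9 222.1] [ 0.56 -0.12 -0.84  0.3  -0.63  0.64] [-0.60081118  0.69063996 -1.21923928] 0.025715266324815692
```

View pics/ap_s.png

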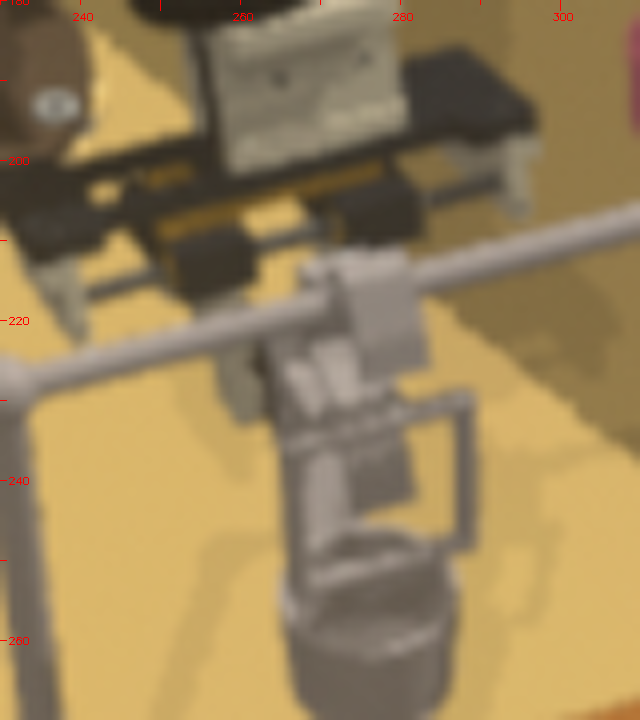

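View pics/ap_d.png

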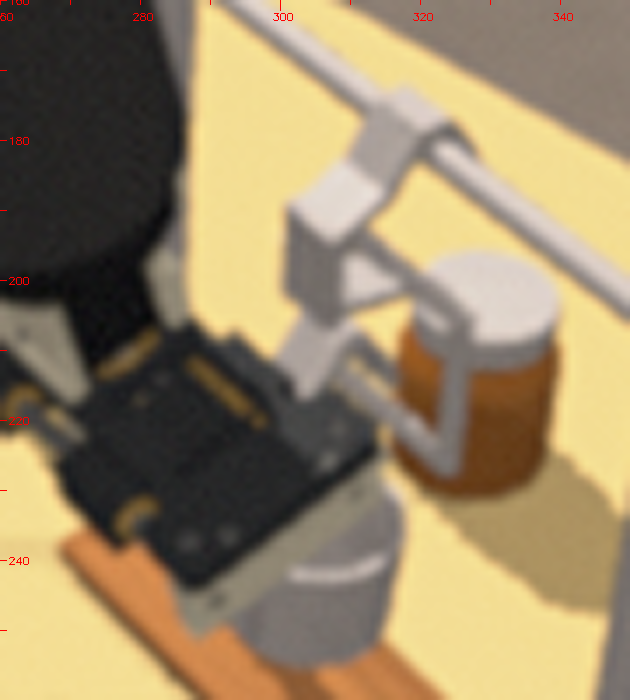

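Call:
carry_out:
  moves:
    - {"dp": [7,-2,0],"delta_rot": [0,0,0],"fingers": 10}
    - {"dp": [7,-2,0],"delta_rot": [0,0,0],"fingers": 10}
    - {"dp": [0,0,0],"delta_rot": [0,0,0],"fingers": 10}

```text
clock: 23.6
position: [0.4953, -0.0032, 0.1373]
tcp_rot: [0.003, 0.987, -0.07, 0.145]
force: [0.5, 0.6, -2.2]
opening: 0.0255
```

```bash
python3 - <<'E'
from plan import *
p,M,o=tool();O,A=cup_now(p,M);print(p,"eul",R.from_matrix(A).as_euler('ZYX').round(3),"crook loc",lloc(O+A@CR),o["joint_pos"].round(2),o["force"],o["opening"])
d=cam("side",1);crop(d,260,160,350,260,7,"aq_d.png")
s=cam("scene",1);crop(s,230,180,310,270,8,"aq_s.png")
E
```

```text
[ 0.49529405 -0.00318374  0.13732023] eul [-0.147  0.    -0.003] crook loc [-13.1   1.4 222.3] [ 0.53 -0.09 -0.82  0.29 -0.63  0.68] [ 0.46332317  0.56136045 -2.20823734] 0.02551960980557356
```

View pics/aq_s.png

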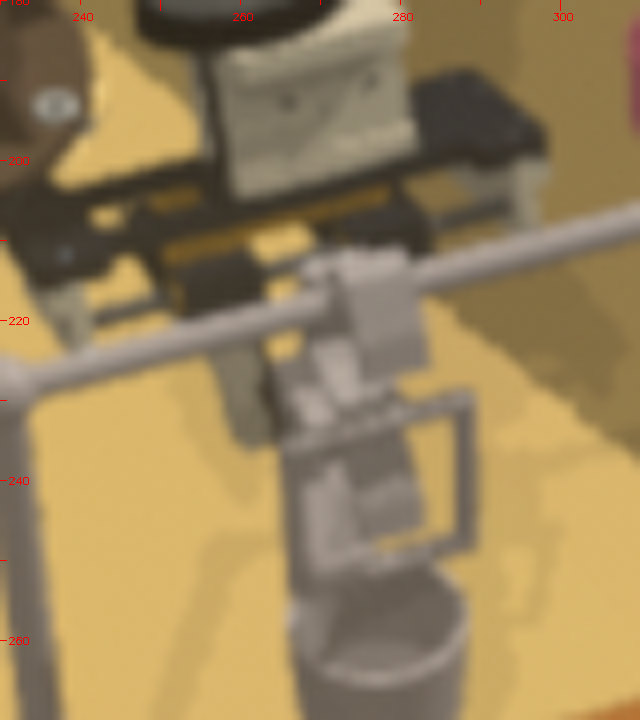

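View pics/aq_d.png

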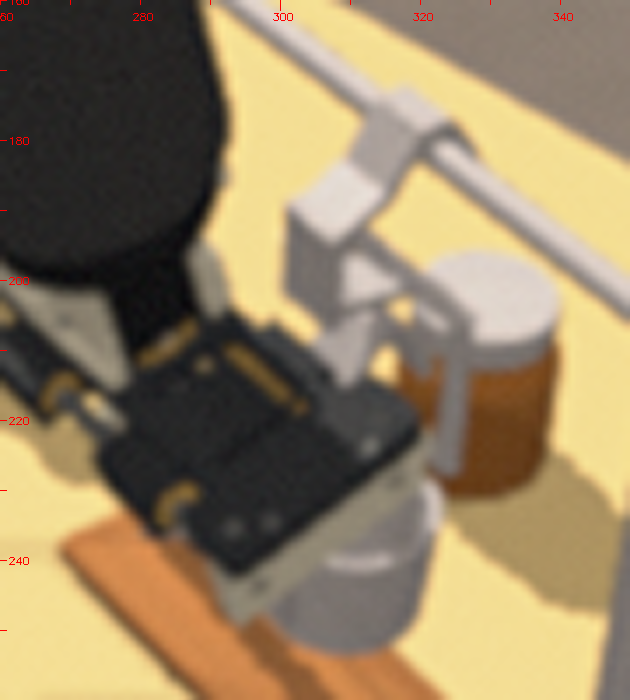

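Call:
carry_out:
  moves:
    - {"dp": [5,-1,0],"delta_rot": [0,0,0],"fingers": 10}
    - {"dp": [5,-1,0],"delta_rot": [0,0,0],"fingers": 10}
    - {"dp": [4,-1,0],"delta_rot": [0,0,0],"fingers": 10}
    - {"dp": [0,0,0],"delta_rot": [0,0,0],"fingers": 10}

```text
clock: 24.1
position: [0.5089, -0.0063, 0.1372]
tcp_rot: [0.004, 0.987, -0.07, 0.145]
force: [-0.3, -0.3, -2.0]
opening: 0.0254
```

```bash
python3 - <<'E'
from plan import *
p,M,o=tool();O,A=cup_now(p,M);print(p,"eul",R.from_matrix(A).as_euler('ZYX').round(3),"crook loc",lloc(O+A@CR),o["joint_pos"].round(2),o["force"],o["opening"])
d=cam("side",1);crop(d,260,160,350,260,7,"ar_d.png")
s=cam("scene",1);crop(s,230,180,310,270,8,"ar_s.png")
E
```

```text
[ 0.5089234  -0.00628317  0.13715162] eul [-0.147  0.    -0.004] crook loc [  0.9   0.3 222.1] [ 0.5  -0.06 -0.79  0.28 -0.62  0.71] [-0.34009838 -0.26319614 -2.0036445 ] 0.025371952277582654
```

View pics/ar_s.png

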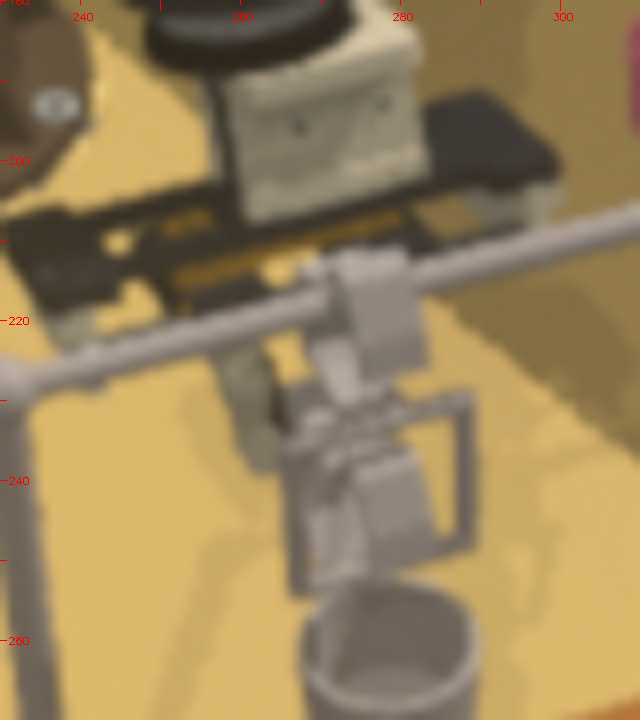

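View pics/ar_d.png

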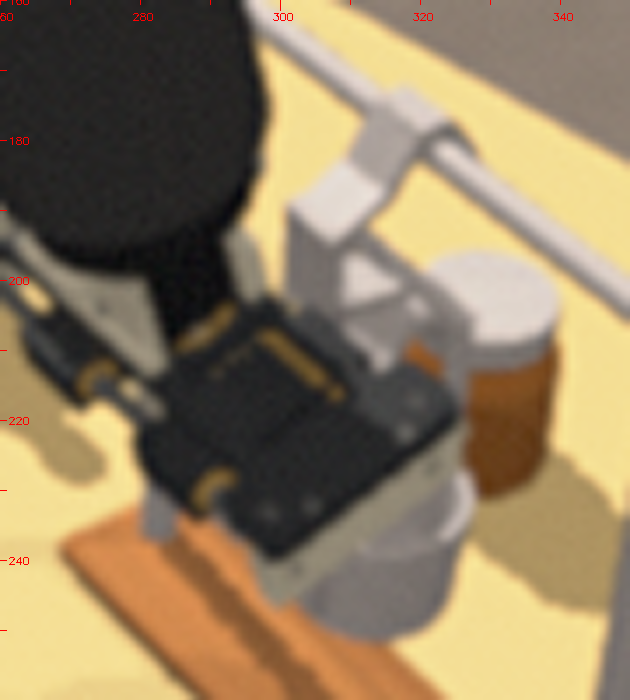

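Call:
carry_out:
  moves:
    - {"dp": [0,0,-8],"delta_rot": [0,0,0],"fingers": 10}
    - {"dp": [0,0,-8],"delta_rot": [0,0,0],"fingers": 10}
    - {"dp": [0,0,-8],"delta_rot": [0,0,0],"fingers": 10}
    - {"dp": [0,0,-6],"delta_rot": [0,0,0],"fingers": 10}
    - {"dp": [0,0,0],"delta_rot": [0,0,0],"fingers": 10}

```text
clock: 24.7
position: [0.5075, -0.0067, 0.1058]
tcp_rot: [0.004, 0.987, -0.07, 0.144]
force: [0.2, 0.4, -2.7]
opening: 0.0256
```

```bash
python3 - <<'E'
from plan import *
p,M,o=tool();O,A=cup_now(p,M);print(p,"eul",R.from_matrix(A).as_euler('ZYX').round(3),"crook loc",lloc(O+A@CR),o["joint_pos"].round(2),o["force"],o["opening"])
d=cam("side",1);crop(d,260,160,350,260,7,"as_d.png")
s=cam("scene",1);crop(s,230,180,310,290,7,"as_s.png")
E
```

```text
[ 0.5074674  -0.00670761  0.10578534] eul [-0.146  0.002 -0.005] crook loc [ -0.3  -0.2 190.6] [ 0.5  -0.02 -0.85  0.33 -0.52  0.67] [ 0.17994682  0.39843627 -2.68576448] 0.02561736151035426
```

View pics/as_s.png

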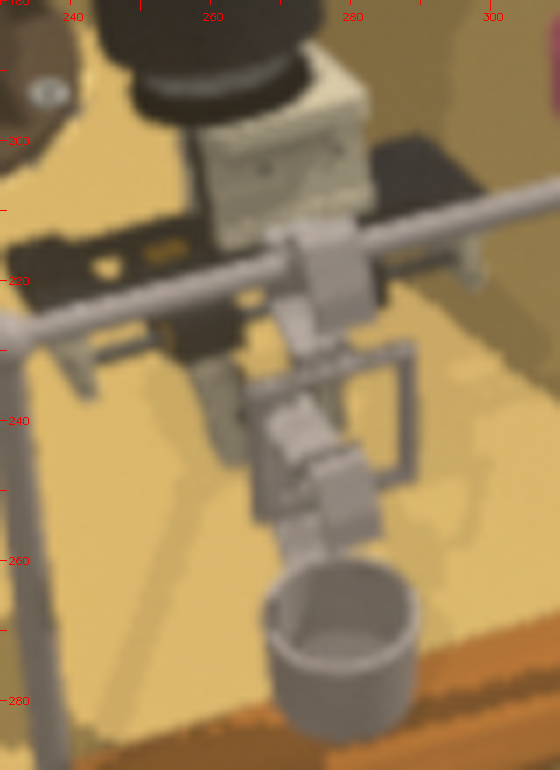

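View pics/as_d.png

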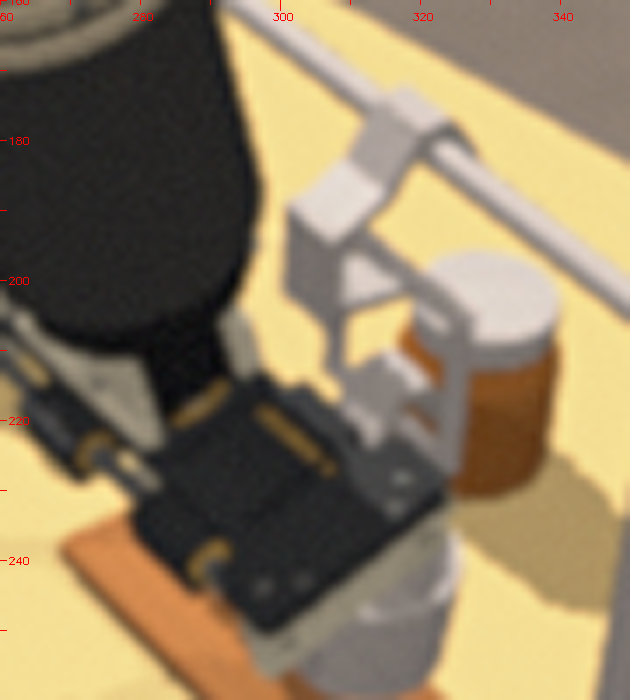

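The hook's tip is in front of the lower bar and its strap is behind it. Lowering the last stretch slowly.

Call:
carry_out:
  moves:
    - {"dp": [0,0,-4],"delta_rot": [0,0,0],"fingers": 10}
    - {"dp": [0,0,-4],"delta_rot": [0,0,0],"fingers": 10}
    - {"dp": [0,0,-3],"delta_rot": [0,0,0],"fingers": 10}
    - {"dp": [0,0,0],"delta_rot": [0,0,0],"fingers": 10}

```text
clock: 25.2
position: [0.5079, -0.0065, 0.0956]
tcp_rot: [0.004, 0.987, -0.07, 0.145]
force: [0.1, 0.5, -2.2]
opening: 0.0257
```

```bash
python3 - <<'E'
from plan import *
p,M,o=tool();O,A=cup_now(p,M);print(p,"eul",R.from_matrix(A).as_euler('ZYX').round(3),"crook loc",lloc(O+A@CR),o["joint_pos"].round(2),o["force"],o["opening"])
s=cam("scene",1);crop(s,230,180,310,290,7,"at_s.png")
E
```

```text
[ 0.50794651 -0.00645886  0.09558791] eul [-0.146  0.001 -0.004] crook loc [  0.    0.  180.5] [ 0.49 -0.01 -0.87  0.35 -0.49  0.65] [ 0.09137104  0.51590468 -2.22848264] 0.025703302980217002
```

View pics/at_s.png

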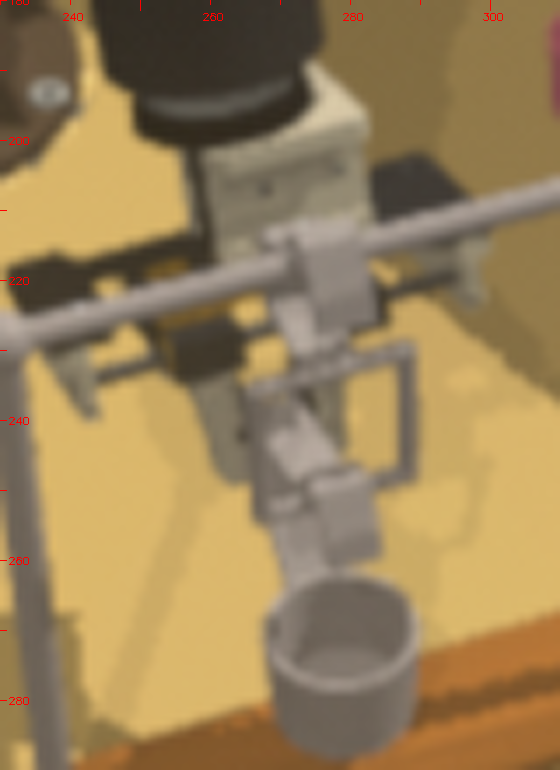

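Call:
carry_out:
  moves:
    - {"dp": [0,0,-2],"delta_rot": [0,0,0],"fingers": 10}
    - {"dp": [0,0,-1],"delta_rot": [0,0,0],"fingers": 10}
    - {"dp": [0,0,0],"delta_rot": [0,0,0],"fingers": 10}

```text
clock: 25.55
position: [0.509, -0.0059, 0.0936]
tcp_rot: [0.003, 0.987, -0.07, 0.146]
force: [-0.6, 0.2, 0.4]
opening: 0.0257
```

Call:
carry_out:
  moves:
    - {"dp": [0,0,-1],"delta_rot": [0,0,0],"fingers": 10}
    - {"dp": [0,0,0],"delta_rot": [0,0,0],"fingers": 10}

```text
clock: 25.75
position: [0.5093, -0.0057, 0.0929]
tcp_rot: [0.003, 0.987, -0.07, 0.146]
force: [1.1, -0.5, 4.2]
opening: 0.0254
```

Call:
carry_out:
  moves:
    - {"dp": [0,0,0],"delta_rot": [0,0,0],"fingers": 28}
    - {"dp": [0,0,0],"delta_rot": [0,0,0],"fingers": 32}
    - {"dp": [0,0,0],"delta_rot": [0,0,0],"fingers": 40}
    - {"dp": [0,0,0],"delta_rot": [0,0,0],"fingers": 50}
    - {"dp": [0,0,0],"delta_rot": [0,0,0],"fingers": 55}
    - {"dp": [0,0,0],"delta_rot": [0,0,0],"fingers": 55}

```text
clock: 26.35
position: [0.5083, -0.0063, 0.0921]
tcp_rot: [0.004, 0.987, -0.07, 0.145]
force: [-0.2, -0.2, -0.1]
opening: 0.0541
```

```bash
python3 - <<'E'
from plan import *
p,M,o=tool();print(p,o["force"],o["opening"],M[:,2])
s=cam("scene",1);crop(s,230,180,310,290,7,"au_s.png")
d=cam("side",1);crop(d,260,160,350,260,7,"au_d.png")
E
```

```text
[ 0.50826274 -0.00627574  0.09207812] [-0.17135691 -0.22274178 -0.10703622] 0.05411614669382394 [ 0.28576147 -0.02728579 -0.95791224]
```

View pics/au_s.png

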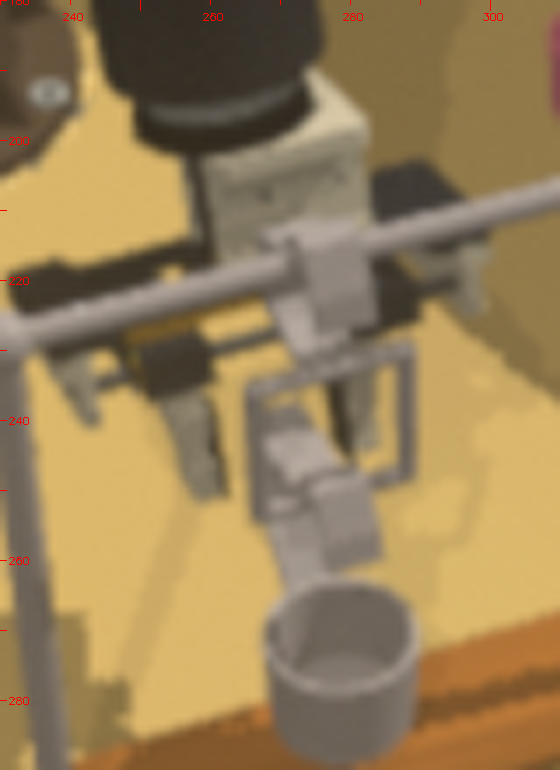

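View pics/au_d.png

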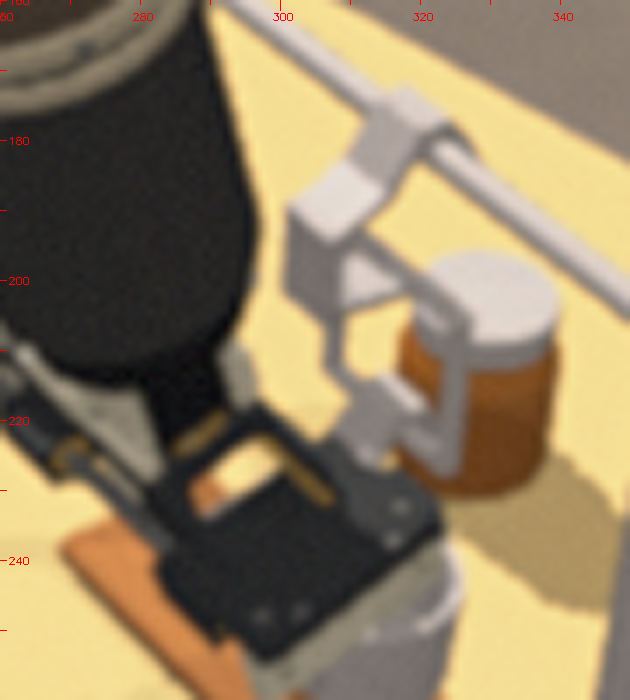

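Call:
carry_out:
  moves:
    - {"dp": [-6,1,8],"delta_rot": [0,0,0],"fingers": 58}
    - {"dp": [-9,1,14],"delta_rot": [0,0,0],"fingers": 60}
    - {"dp": [-9,1,16],"delta_rot": [0,0,0],"fingers": 60}
    - {"dp": [-9,1,18],"delta_rot": [0,0,0],"fingers": 60}
    - {"dp": [-9,1,20],"delta_rot": [0,0,0],"fingers": 60}
    - {"dp": [-9,1,22],"delta_rot": [0,0,0],"fingers": 60}
    - {"dp": [-8,1,25],"delta_rot": [0,0,0],"fingers": 60}
    - {"dp": [-5,1,25],"delta_rot": [0,0,0],"fingers": 60}
    - {"dp": [-5,1,25],"delta_rot": [0,0,0],"fingers": 60}
    - {"dp": [0,0,0],"delta_rot": [0,0,0],"fingers": 60}

```text
clock: 27.45
position: [0.4401, 0.0037, 0.2694]
tcp_rot: [0.001, 0.987, -0.07, 0.148]
force: [0.0, 0.1, 0.4]
opening: 0.0597
```

```bash
python3 - <<'E'
from plan import *
p,M,o=tool();print(p,o["force"],o["joint_pos"].round(2))
s=cam("scene",1);cv2.imwrite("pics/av_s.png",s["color"][:,:,::-1])
d=cam("side",1);crop(d,260,130,380,280,5,"av_d.png")
E
```

```text
[0.44009877 0.0037213  0.26943926] [0.01089916 0.12258988 0.43172814] [ 0.66 -0.33 -0.65  0.23 -1.04  0.67]
```

View pics/av_s.png

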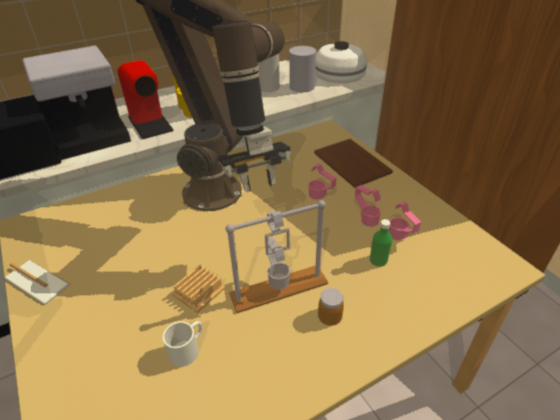

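View pics/av_d.png

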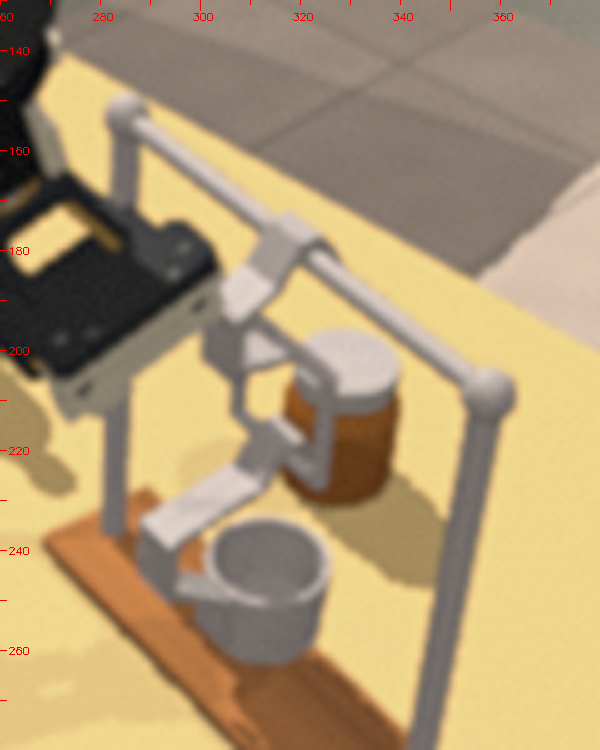

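Call:
carry_out:
  moves:
    - {"dp": [0,5,20],"delta_rot": [0,0,0],"fingers": 60}
    - {"dp": [0,5,20],"delta_rot": [0,0,0],"fingers": 60}
    - {"dp": [0,0,10],"delta_rot": [0,0,0],"fingers": 60}
    - {"dp": [0,0,0],"delta_rot": [0,0,0],"fingers": 60}
    - {"dp": [0,0,0],"delta_rot": [0,0,0],"fingers": 60}
    - {"dp": [0,0,0],"delta_rot": [0,0,0],"fingers": 60}
    - {"dp": [0,0,0],"delta_rot": [0,0,0],"fingers": 60}
    - {"dp": [0,0,0],"delta_rot": [0,0,0],"fingers": 60}
    - {"dp": [0,0,0],"delta_rot": [0,0,0],"fingers": 60}
    - {"dp": [0,0,0],"delta_rot": [0,0,0],"fingers": 60}
    - {"dp": [0,0,0],"delta_rot": [0,0,0],"fingers": 60}
    - {"dp": [0,0,0],"delta_rot": [0,0,0],"fingers": 60}
    - {"dp": [0,0,0],"delta_rot": [0,0,0],"fingers": 60}
    - {"dp": [0,0,0],"delta_rot": [0,0,0],"fingers": 60}
    - {"dp": [0,0,0],"delta_rot": [0,0,0],"fingers": 60}
    - {"dp": [0,0,0],"delta_rot": [0,0,0],"fingers": 60}
    - {"dp": [0,0,0],"delta_rot": [0,0,0],"fingers": 60}
    - {"dp": [0,0,0],"delta_rot": [0,0,0],"fingers": 60}

```text
clock: 29.35
position: [0.4393, 0.0128, 0.3151]
tcp_rot: [0.004, 0.987, -0.07, 0.145]
force: [-0.0, -0.4, -0.8]
opening: 0.0599
```

```bash
python3 - <<'E'
from plan import *
old=cam("side")["color"].astype(int);olds=cam("scene")["color"].astype(int)
d=cam("side",1);crop(d,260,130,380,280,5,"aw_d.png")
s=cam("scene",1);crop(s,230,190,340,330,5,"aw_s.png")
D=np.abs(d["color"].astype(int)-old).max(2)[185:275,290:345]; S=np.abs(s["color"].astype(int)-olds).max(2)[205:300,255:300]
print((D>40).sum(),(S>40).sum())
g=cam("scene");import cv2
a=cv2.imread("pics/a_scene.png")[:,:,::-1].astype(int);b=s["color"].astype(int)
for n,(x0,y0,x1,y1) in dict(mug=(160,320,205,366),jar=(316,288,346,326),bottle=(370,218,392,268)).items(): print(n,np.abs(a-b).max(2)[y0:y1,x0:x1].mean().round(1))
# cup bottom
print(tri([(s,278.5,268),(d,313.5,238.5)]))
E
```

```text
177 0
mug 29.1
jar 10.9
bottle 8.7
(array([ 0.57014165, -0.01564674,  0.10273167]), [np.float64(0.00038500402143918234), np.float64(0.00038500402143913843)])
```

View pics/aw_s.png

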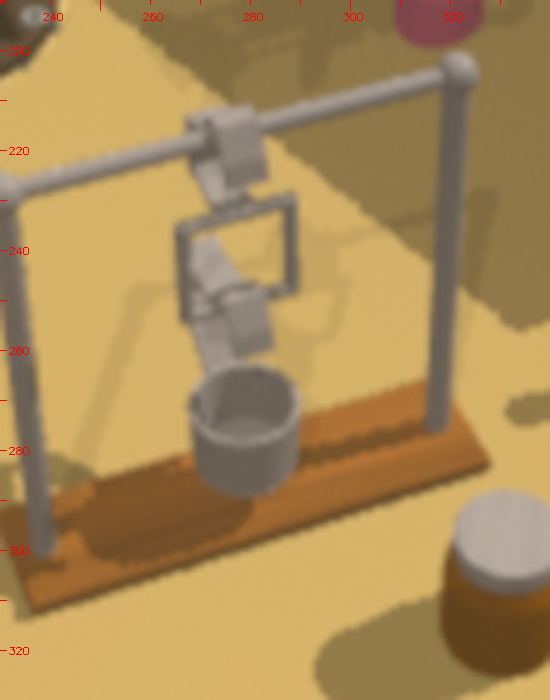

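```bash
python3 - <<'E'
import cv2,numpy as np
from h import *
a=cv2.imread("pics/a_scene.png")[310:375,145:220];b=cam("scene")["color"][310:375,145:220,::-1]
cv2.imwrite("pics/ax.png",cv2.resize(np.hstack([a,b]),None,fx=5,fy=5))
E
```

```text
(no output)
```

View pics/ax.png

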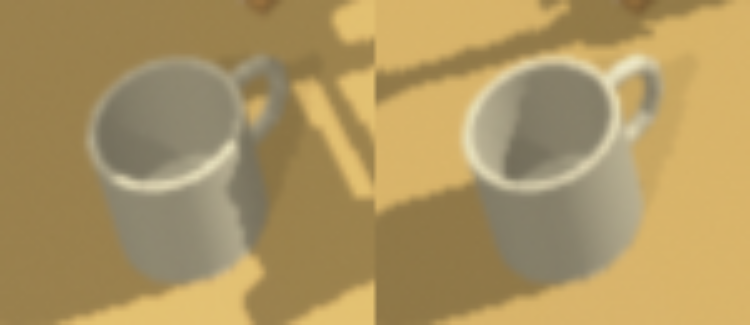

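The mug hasn't moved; only the robot's shadow on it changed. Handing in.

```bash
python3 -c "
from bench import job; print(job.sign_off())"
```

```text
the job is handed in; nothing more can be done
None
```

The hanger now hangs from the crossbar, and the steel cup hangs from the hanger's lower loop. I handed the job in at about 29.5 s, with the gripper open and clear of both.

**Last checks:**
- **Scene view:** it showed no change in the chain over the last 2 s. Both hooks were over their bars, and the cup was clear of the stand's foot, with its underside roughly 50 mm up.
- **Side view:** the change count over the same time was 177 pixels. I did not look into why; the retreating gripper was near that area.
- **Bystanders:** in the scene view the mug stands where it did and only the lighting on it differs. The jar and bottle showed only small brightness differences, which I did not look at more closely.

**What went wrong:**
- **80 N contact:** my first try at grasping the hanger pushed down on it with about 80 N at the wrist. That is under the 120 N limit. If the gripper's body was pressing rather than a fingertip, it broke the 40 N limit. I could not tell which part touched, though a fingertip seems more likely.
- **Cause:** in the pictures the fingers end about 30 mm short of the reported TCP, which disagrees with the description. I also sent the closing and lifting moves without first reading the force. I allowed for the offset in both later grasps, and nothing after that went above about 6 N.

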